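# Load the shaker deck and lock the carriers in

### The arm

A 7-joint arm with a two-finger parallel gripper is mounted at the origin on a cart in front of the work surface, level with it; the furniture and walls round the work are solid. World frame = base frame: x ahead of the robot, y to its left, z up, the work surface at z = 0. Lengths are in m, angles in degrees, forces in N, time in s.
With the tool pointing down it reaches from about 0.425 to 1.025 m from the base axis. Payload 9.4 kg.
Tool frame: the origin (TCP) lies midway between the tips of the shut fingers; the grasp point (between the pads) lies 19 mm behind it; z points along the fingers, y is the line along which they close (so a half turn about z gives the same grasp; the last joint's range is limited). The gripper opens to 93 mm and grips with 3 to 60 N. Pads are 15 mm wide; open, the fingers measure 128 mm over their backs; the gripper's body (75 mm by 188 mm) begins 65 mm behind the grasp point.
Start: joints at [-68.967, 34.337, -0.143, 91.639, 0.103, 54.024, -4.572], TCP at [0.311, 0.655, 0.188] pointing down, gripper open.
Joint ranges: [-147.43, 147.43], [-19.82, 112.94], [-74.19, 73.91], [6.32, 146.72], [-59.91, 239.91], [6.04, 106.73], [-150.56, 150.56]. Speed limits (degrees/s): [127.2, 127.2, 172.46, 172.46, 180, 180, 180].

### API

Orientations are given as [roll, pitch, yaw] about the fixed x, y, z axes, in that order (R = Rz(yaw) Ry(pitch) Rx(roll)).
In Python, from plant import arm, cams, order gives the robot as it stands.
- The arm moves only by the shell command python3 -m inch 'ROWS'. ROWS is JSON, a list of rows, each a list of 7 numbers: the shift along the tool's x, y, z in m, then the turn, a rotation vector about the tool's x, y, z in rad, then the closure, from 0 (fully open) to 1 (shut). A call has 1 to 8 rows; each row is the pose to reach, as a shift and turn from the pose commanded when the call began, along the tool's axes at that moment; what a row does not reach only later rows make up. A row lasts 1/8 s, in which the tool goes at most 62.5 mm and 10.7 degrees, less where a joint would pass 70% of its speed; a pose out of reach is approached as far as the arm can. A call with a gripper value outside its range is refused whole. The fingers move at their own pace and stop on an object; the grip force is fixed at half the most. Time passes only in rows, so rows that repeat a pose let the fingers close. It gives the time, the measured TCP pose, the force, the opening and the grip force at its end, in the units of the state.
- arm.state(): the state, without advancing time (a new reading comes with each control period).
- cams.camera(name): name is "side" or "top" or "wrist"; returns a dict with "image" (420x560x3 uint8, red, green, blue), "K" (3x3 intrinsics, pixels), "k1" (the pictures are not rectified: a ray, as slopes to the right and down, at radius r is drawn at 1 + k1 r^2 times it, then the intrinsics apply), "view" (4x4, takes a point from world to camera coordinates). Camera axes: x right, y down, z forward; pixel columns grow to the right and rows downward; lengths in m; the calibration is good to about 2 mm. A picture is of the moment at which its call begins. There is no depth.
- order.finish_job(): hands the job in; it is judged then, once.
The state is a dict: "clock": time; "joint_positions": joint angles; "qd": joint speeds; "tau": joint torques, N m; "tcp_pos": TCP position; "eef_rot": TCP orientation; "force": force on the tool from outside, world axes, zero at the start; "ft_torque": the same for the moment, N m; "gripper_width": opening from 0.0 (shut) to 1.0 (fully open); "grip_force": force on a finger pad.
Only numpy, scipy, OpenCV 4.12 (cv2) and the standard library are available. Lean on these libraries where they do the work, as an engineer would, in place of code of your own. Each camera call takes 0.05 s, during which the arm holds its last target. There are 200 camera calls.

### The job

Draw the locking bar out to the right, clear of the shaker deck, and lay it aside. Then load every carrier plate into a bay of its own on the deck: hook one end under the front retaining lip, then swing the other end down until the plate lies flat on the bay floor. When all the carriers are seated, thread the bar back, nose first, from the right through all the guides along the back of the deck, over the carriers' rear tongues, and slide it fully home against the stop at the left end. Leave the other things on the bench where they stand.

Things in the scene. Friction and masses are not known exactly. Their poses are not given: they have to be found in the camera images.
- deck: grey low bench-shaker deck, fixed, 154 (x) x 258 (y) mm. Origin: about its centre, on the worktop; x from lip to rear wall (roughly away from robot), y left, z up. Three bays side by side at y = -80, 0, 80, floor z = 30, parted by ribs 8 wide, 10 high. Rear wall inner face x = 60, top z = 54. A carrier goes in only tilted 15 to 20 deg about y, as lip to rear wall leaves 112 mm
- lip (a point): middle of the inner lower edge of the retaining lip along the deck's front (deck x = -52, z = 43); axes as the deck's. The lip overhangs the bays by 12 mm from the front wall's inner face (deck x = -64) and is 5 mm thick; 13 mm of height between bay floor and lip. A tilted carrier's front tongue goes under it
- guide_entry (a point): mouth of the first (right) guide of the bar channel, mid-width, at rib-top height, on which the bar slides (deck x = 47, y = -124, z = 36); axes as the deck's. Opening 26 mm wide (x), 18 mm high above this point. Four such guides, 8 mm long, at deck y = -120, -40, 40, 120; roofs to z = 59, front posts 6 mm thick
- bar_stop (a point): stop face closing the left end of the bar channel, mid-width, at rib-top height (deck x = 47, y = 124, z = 36); axes as the deck's. The channel runs along deck y just before the rear wall; seated carriers' rear tongues (top z = 34) lie under the bar's path
- bar: loose steel locking bar, 310 mm along its y, 16 mm wide (x), 10 mm high, last 12 mm at the +y end a nose 10 x 7 mm; 0.14 kg. Origin: underside, mid-length. Black upright grip tab at its -y end: 12 mm thick (y -154 to -142), 26 mm wide (x), z 10 to 50. Starts in the deck's guides, nose to the left, home or nearly so; when home the tab stands 49 mm right of the deck
- bar_nose (a point): tip of the bar's nose, 5 mm above the bar's underside, axes as the bar's. Touches the stop when the bar is fully home
- carrier_0: aluminium plate 120 (x) x 64 (y) mm, 4 mm thick, its middle (|x| < 32) 8 mm thick, so each end is a 28 mm tongue 4 mm thick; same end for end, either end may go in front. Black bridge handle on top. Origin: centre of underside; z up. 0.17-0.29 kg. All carriers alike, two or three present (absent: None). Starts flat on the worktop right of the deck
- handle_0 (a point): centre of the carrier's handle, a level grip bar along the carrier's y: 12 mm wide (x), 60 mm long (y), 14 mm high, 35 mm above the carrier's underside (its own underside 20 mm above the plate), on two posts at y = +-27 mm, 48 mm clear between them; axes as the carrier's
- carrier_1: aluminium plate 120 (x) x 64 (y) mm, 4 mm thick, its middle (|x| < 32) 8 mm thick, so each end is a 28 mm tongue 4 mm thick; same end for end, either end may go in front. Black bridge handle on top. Origin: centre of underside; z up. 0.17-0.29 kg. All carriers alike, two or three present (absent: None). Starts flat on the worktop right of the deck
- handle_1 (a point): centre of the carrier's handle, a level grip bar along the carrier's y: 12 mm wide (x), 60 mm long (y), 14 mm high, 35 mm above the carrier's underside (its own underside 20 mm above the plate), on two posts at y = +-27 mm, 48 mm clear between them; axes as the carrier's
- carrier_2: aluminium plate 120 (x) x 64 (y) mm, 4 mm thick, its middle (|x| < 32) 8 mm thick, so each end is a 28 mm tongue 4 mm thick; same end for end, either end may go in front. Black bridge handle on top. Origin: centre of underside; z up. 0.17-0.29 kg. All carriers alike, two or three present (absent: None). Starts flat on the worktop right of the deck
- handle_2 (a point): centre of the carrier's handle, a level grip bar along the carrier's y: 12 mm wide (x), 60 mm long (y), 14 mm high, 35 mm above the carrier's underside (its own underside 20 mm above the plate), on two posts at y = +-27 mm, 48 mm clear between them; axes as the carrier's
- bay_0 (a point): right (-y) bay: centre of its floor, axes as the deck's. 72 mm wide (y), 124 mm long (x) between front wall (x = -62 from here) and rear wall (x = +62). A seated carrier's origin lies within 2 mm in x and 4 mm in y of this point, at its height. Any carrier may use any bay
- bay_1 (a point): middle bay: centre of its floor, axes as the deck's. 72 mm wide (y), 124 mm long (x) between front wall (x = -62 from here) and rear wall (x = +62). A seated carrier's origin lies within 2 mm in x and 4 mm in y of this point, at its height. Any carrier may use any bay
- bay_2 (a point): left (+y) bay: centre of its floor, axes as the deck's. 72 mm wide (y), 124 mm long (x) between front wall (x = -62 from here) and rear wall (x = +62). A seated carrier's origin lies within 2 mm in x and 4 mm in y of this point, at its height. Any carrier may use any bay
- amber_bottle: amber reagent bottle with black cap, 60 mm wide, 142 mm high; a bystander, to be left where it stands; origin at the centre of its underside
- spirit_lamp: glass spirit lamp, 62 mm wide, 78 mm high; a bystander, to be left where it stands; origin at the centre of its underside
- slide_box: low slide box 91 x 96 x 34 mm; a bystander, to be left where it stands; origin at the centre of its underside
- tip_box: pipette tip box 88 x 119 x 66 mm; a bystander, to be left where it stands; origin at the centre of its underside
- beaker_100: small glass beaker, 50 mm wide, 49 mm high; a bystander, to be left where it stands; origin at the centre of its underside
- tape_roll: roll of label tape, 66 mm wide, 19 mm high; a bystander, to be left where it stands; origin at the centre of its underside
- falcon_a: sample tube lying on its side, 112 mm long, 33 mm thick; a bystander, to be left where it stands; origin at the centre of its underside
- media_bottle_0: glass media bottle with cap, 84 mm wide, 162 mm high; a bystander, to be left where it stands; origin at the centre of its underside

How it is judged (in metres and radians):
On the way, in this order (a step that is already met when the one before it is completed fails the run):
1. the locking bar is drawn right out of the guides (y of bar_nose in the frame of bar_stop below -0.249 m), for 0.2 s.
2. every carrier present lies flat in a bay, its front tongue under the lip, while the locking bar is out of the guides (((x of carrier_0 in the frame of bay_0 between -0.007 and 0.007 m and y of carrier_0 in the frame of bay_0 between -0.01 and 0.01 m and z of carrier_0 in the frame of bay_0 between -0.004 and 0.004 m) or (x of carrier_0 in the frame of bay_1 between -0.007 and 0.007 m and y of carrier_0 in the frame of bay_1 between -0.01 and 0.01 m and z of carrier_0 in the frame of bay_1 between -0.004 and 0.004 m) or (x of carrier_0 in the frame of bay_2 between -0.007 and 0.007 m and y of carrier_0 in the frame of bay_2 between -0.01 and 0.01 m and z of carrier_0 in the frame of bay_2 between -0.004 and 0.004 m)) and angle between the z axis of each of carrier_0, carrier_1, carrier_2 and the z axis of deck, either way round below 0.05 rad and angle between the x axis of each of carrier_0, carrier_1, carrier_2 and the x axis of deck, either way round below 0.12 rad and angle between each of carrier_0, carrier_1, carrier_2's own z axis and vertical below 0.05 rad and linear speed of each of carrier_0, carrier_1, carrier_2 below 0.02 m/s and ((x of carrier_1 in the frame of bay_0 between -0.007 and 0.007 m and y of carrier_1 in the frame of bay_0 between -0.01 and 0.01 m and z of carrier_1 in the frame of bay_0 between -0.004 and 0.004 m) or (x of carrier_1 in the frame of bay_1 between -0.007 and 0.007 m and y of carrier_1 in the frame of bay_1 between -0.01 and 0.01 m and z of carrier_1 in the frame of bay_1 between -0.004 and 0.004 m) or (x of carrier_1 in the frame of bay_2 between -0.007 and 0.007 m and y of carrier_1 in the frame of bay_2 between -0.01 and 0.01 m and z of carrier_1 in the frame of bay_2 between -0.004 and 0.004 m)) and ((x of carrier_2 in the frame of bay_0 between -0.007 and 0.007 m and y of carrier_2 in the frame of bay_0 between -0.01 and 0.01 m and z of carrier_2 in the frame of bay_0 between -0.004 and 0.004 m) or (x of carrier_2 in the frame of bay_1 between -0.007 and 0.007 m and y of carrier_2 in the frame of bay_1 between -0.01 and 0.01 m and z of carrier_2 in the frame of bay_1 between -0.004 and 0.004 m) or (x of carrier_2 in the frame of bay_2 between -0.007 and 0.007 m and y of carrier_2 in the frame of bay_2 between -0.01 and 0.01 m and z of carrier_2 in the frame of bay_2 between -0.004 and 0.004 m)) and not (y of bar_nose in the frame of bar_stop between -0.24 and 0.02 m and x of bar_nose in the frame of bar_stop between -0.013 and 0.013 m and z of bar_nose in the frame of bar_stop between -0.003 and 0.02 m)), for 0.2 s.
At the end, for the whole second after the job is handed in: Every carrier present lies at rest and flat (within 0.05 rad) in a bay of its own, within 7 mm along and 10 mm across of the bay's centre and 4 mm of its floor; the locking bar lies at rest in the guides along the back of the deck with its nose within 10 mm of the stop (((x of carrier_0 in the frame of bay_0 between -0.007 and 0.007 m and y of carrier_0 in the frame of bay_0 between -0.01 and 0.01 m and z of carrier_0 in the frame of bay_0 between -0.004 and 0.004 m) or (x of carrier_0 in the frame of bay_1 between -0.007 and 0.007 m and y of carrier_0 in the frame of bay_1 between -0.01 and 0.01 m and z of carrier_0 in the frame of bay_1 between -0.004 and 0.004 m) or (x of carrier_0 in the frame of bay_2 between -0.007 and 0.007 m and y of carrier_0 in the frame of bay_2 between -0.01 and 0.01 m and z of carrier_0 in the frame of bay_2 between -0.004 and 0.004 m)) and angle between the z axis of each of carrier_0, carrier_1, carrier_2 and the z axis of deck, either way round below 0.05 rad and angle between the x axis of each of carrier_0, carrier_1, carrier_2 and the x axis of deck, either way round below 0.12 rad and angle between each of carrier_0, carrier_1, carrier_2's own z axis and vertical below 0.05 rad and linear speed of each of carrier_0, carrier_1, carrier_2, bar below 0.02 m/s and ((x of carrier_1 in the frame of bay_0 between -0.007 and 0.007 m and y of carrier_1 in the frame of bay_0 between -0.01 and 0.01 m and z of carrier_1 in the frame of bay_0 between -0.004 and 0.004 m) or (x of carrier_1 in the frame of bay_1 between -0.007 and 0.007 m and y of carrier_1 in the frame of bay_1 between -0.01 and 0.01 m and z of carrier_1 in the frame of bay_1 between -0.004 and 0.004 m) or (x of carrier_1 in the frame of bay_2 between -0.007 and 0.007 m and y of carrier_1 in the frame of bay_2 between -0.01 and 0.01 m and z of carrier_1 in the frame of bay_2 between -0.004 and 0.004 m)) and ((x of carrier_2 in the frame of bay_0 between -0.007 and 0.007 m and y of carrier_2 in the frame of bay_0 between -0.01 and 0.01 m and z of carrier_2 in the frame of bay_0 between -0.004 and 0.004 m) or (x of carrier_2 in the frame of bay_1 between -0.007 and 0.007 m and y of carrier_2 in the frame of bay_1 between -0.01 and 0.01 m and z of carrier_2 in the frame of bay_1 between -0.004 and 0.004 m) or (x of carrier_2 in the frame of bay_2 between -0.007 and 0.007 m and y of carrier_2 in the frame of bay_2 between -0.01 and 0.01 m and z of carrier_2 in the frame of bay_2 between -0.004 and 0.004 m)) and y of bar_nose in the frame of bar_stop between -0.01 and 0.006 m and x of bar_nose in the frame of bar_stop between -0.013 and 0.013 m and z of bar_nose in the frame of bar_stop between -0.003 and 0.016 m and angle between the y axis of bar and the y axis of deck, either way round below 0.06 rad and angle between bar's own z axis and vertical below 0.06 rad); the robot touches nothing.
It fails at once if a bystander is shoved more than 4 cm or a standing one is tipped over (distance of any of amber_bottle, spirit_lamp, slide_box, tip_box, beaker_100, tape_roll, falcon_a, media_bottle_0 from where it was at the start of the episode above 0.04 m or angle between any of amber_bottle, spirit_lamp, beaker_100, media_bottle_0's own z axis and vertical above 0.5 rad).
Of carrier_0, carrier_1, carrier_2 only 2 to 3 are there at a start; the rules pass over those that are not, and their reading is None.
At some moment in a run one of carrier_0, carrier_1, carrier_2 may be knocked a few centimetres aside while the robot is not near it.
Once in a run the grip may slacken for a moment while it holds something.
It also fails if it takes over 200 s, if anything falls off the work surface, if the arm or the gripper's body presses on something with over 40 N, if the wrist force passes 120 N, or if a joint passes its speed limit or range.

## Working session

There is one attempt and no reset: what is moved stays moved. The work goes in short steps, Python scripts to look and compute and a shell command to move; the robot and the scene stay as the last step left them, time stands still between calls to the robot, and variables do not carry over. Pictures are saved under pics/ and viewed, at most 14 in all, crops included, and the job is handed in when it is done.

```bash
ls; mkdir -p pics
python3 - <<'E'
from plant import arm,cams,order
import cv2
print(arm.state())
for n in ['side','top','wrist']:
    c=cams.camera(n); cv2.imwrite(f'pics/{n}0.png',c['image'][:,:,::-1]); print(n,c['K'],c['k1'],c['view'])
E
```

```text
pics
{'clock': 0.0, 'joint_positions': array([-68.96545165,  34.38365627,  -0.14408271,  91.68104832,
         0.10332332,  54.02435071,  -4.57135431]), 'qd': array([ 0.0655534 , -0.03777511, -0.00800355,  0.09403568, -0.06524832,
       -0.02096131, -0.09086574]), 'tau': array([ 8.21586073e-04, -7.65064430e+01,  1.49768952e+00, -2.52370083e+01,
       -5.23842126e-02,  1.65111391e-02,  1.32852579e-04]), 'tcp_pos': array([0.3111169 , 0.65425227, 0.18717055]), 'eef_rot': array([-1.79911526e+02,  9.23462392e-03,  1.54573837e+02]), 'force': array([ 0.82965762, -0.13513289,  0.44152402]), 'ft_torque': array([-0.02094235, -0.02263594, -0.01152304]), 'grip_force': 0.0, 'gripper_width': 1.0016415113901997}
side [[433.74878684   0.         287.29905232]
 [  0.         433.74878684 213.81348019]
 [  0.           0.           1.        ]] -0.09780960832918338 [[ 0.87343114 -0.48682554 -0.01090523 -0.46290758]
 [-0.27213169 -0.46942482 -0.83999088  0.22196426]
 [ 0.40380983  0.73664186 -0.54249092  1.16717205]
 [ 0.          0.          0.          1.        ]]
top [[382.90735205   0.         276.38051863]
 [  0.         382.90735205 210.40270974]
 [  0.           0.           1.        ]] -0.07965496645526207 [[ 8.58111048e-04 -9.99994511e-01  3.20012610e-03  3.37871774e-02]
 [-9.88212235e-01 -1.33789210e-03 -1.53084256e-01  5.31261243e-01]
 [ 1.53087697e-01 -3.03104047e-03 -9.88207959e-01  1.16599595e+00]
 [ 0.00000000e+00  0.00000000e+00  0.00000000e+00  1.00000000e+00]]
wrist [[305.36731355   0.         277.36311988]
 [  0.         305.36731355 204.40540203]
 [  0.           0.           1.        ]] -0.05737491769194401 [[ 4.29085535e-01  9.03263852e-01 -1.29372683e-04 -7.24154251e-01]
 [ 8.69621444e-01 -4.13065346e-01  2.70435879e-01 -3.20656910e-02]
 [ 2.44221514e-01 -1.16152629e-01 -9.62737980e-01  3.89281519e-01]
 [ 0.00000000e+00  0.00000000e+00  0.00000000e+00  1.00000000e+00]]
```

View pics/top0.png

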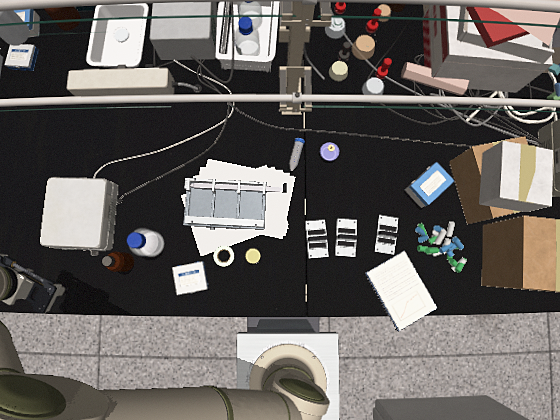

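View pics/side0.png

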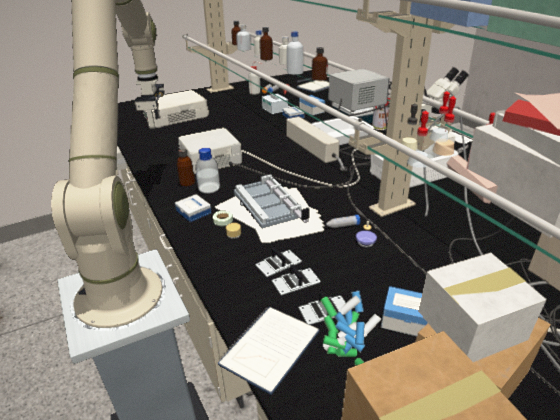

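The top view shows the deck at about columns 185–288, rows 178–228. The bar's tab is near (288,186), and the three carriers are near (317,239), (346,238) and (386,234). The side view agrees, so three carriers are present.

```bash
cat > h.py <<'E'
import numpy as np, cv2
from plant import arm,cams,order
from scipy.spatial.transform import Rotation as R
def ray(c,px):
    K,k1=c['K'],c['k1']
    p=(np.atleast_2d(np.float64(px))).reshape(-1,1,2)
    u=cv2.undistortPoints(p,K,np.array([k1,0,0,0.]))[:,0]
    V=c['view']; d=np.c_[u,np.ones(len(u))]@V[:3,:3]
    return -V[:3,:3].T@V[:3,3],d
def plane(c,px,z):
    o,d=ray(c,px); return o+d*((z-o[2])/d[:,2])[:,None]
def proj(c,P):
    V=c['view']; return cv2.projectPoints(np.atleast_2d(np.float64(P)),cv2.Rodrigues(V[:3,:3])[0],V[:3,3],c['K'],np.array([c['k1'],0,0,0.]))[0][:,0]
def tri(c1,p1,c2,p2):
    A=0;b=0
    for c,p in((c1,p1),(c2,p2)):
        o,d=ray(c,p); d=d[0]/np.linalg.norm(d[0]); M=np.eye(3)-np.outer(d,d); A=A+M; b=b+M@o
    return np.linalg.solve(A,b)
def shot(n,f=None,crop=None,s=1):
    c=cams.camera(n)
    if f:
        im=c['image'][:,:,::-1]
        if crop: im=im[crop[1]:crop[3],crop[0]:crop[2]]
        cv2.imwrite('pics/'+f,cv2.resize(im,None,fx=s,fy=s,interpolation=cv2.INTER_CUBIC))
    return c
def pose():
    s=arm.state(); return np.array(s['tcp_pos']),R.from_euler('xyz',s['eef_rot'],degrees=True)
def go(p,r=None,n=None):
    """shift in tool axes & rotvec to reach world p, rotation r (from measured)"""
    p0,r0=pose(); r=r or r0
    t=r0.inv().apply(np.array(p)-p0); w=(r0.inv()*r).as_rotvec()
    print('shift',np.round(t,4),'turn',np.round(w,4),'rows>=',max(np.linalg.norm(t)/.0625,np.degrees(np.linalg.norm(w))/10.7).round(1))
E
cat > /dev/null
python3 - <<'E'
from h import *
c=cams.camera('top')
for n,p,z in [('tab',(288,186),.08),('c0',(317,239),.03),('c1',(346,238),.03),('c2',(386,234),.03),('deckTL',(187,179),.054),('deckBR',(265,228),.05),('tuberack',(300,150),.02),('post',(295,100),.0)]: print(n,plane(c,p,z).round(3))
c['image']
for n,cr in [('top',(175,130,420,270))]:
    cv2.imwrite('pics/topc.png',cv2.resize(c['image'][cr[1]:cr[3],cr[0]:cr[2],::-1],None,fx=3.2,fy=3.2,interpolation=cv2.INTER_CUBIC))
p,r=pose(); print(r.as_matrix().round(3))
V=c['view']
w=cams.camera('wrist')['view']; wi=np.linalg.inv(w); print('cam in tool',r.inv().apply(wi[:3,3]-p),(r.inv().as_matrix()@wi[:3,:3]).round(3))
E
```

```text
tab [[ 0.601 -0.001  0.08 ]]
c0 [[ 0.442 -0.094  0.03 ]]
c1 [[ 0.445 -0.186  0.03 ]]
c2 [[ 0.458 -0.314  0.03 ]]
deckTL [[0.63  0.318 0.054]]
deckBR [[0.474 0.07  0.05 ]]
tuberack [[ 0.736 -0.043  0.02 ]]
post [[ 0.922 -0.029  0.   ]]
[[-0.903  0.429 -0.   ]
 [ 0.429  0.903 -0.001]
 [-0.    -0.001 -1.   ]]
cam in tool [ 0.0746372  -0.00062233 -0.19610199] [[ 0.    -0.963 -0.27 ]
 [ 1.    -0.     0.001]
 [-0.001 -0.27   0.963]]
```

View pics/topc.png

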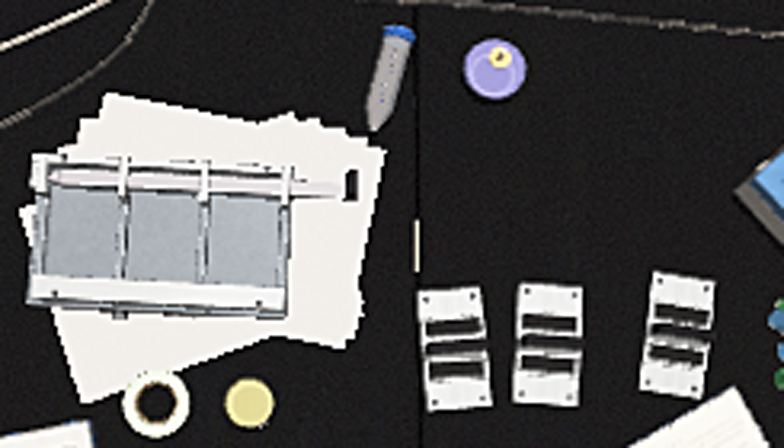

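The crop shows the bar in the guides with its tab at crop (350,187), and the deck turned about −2°. The carriers at crop (455,348), (548,345) and (678,335) are nearly aligned with the axes. Next I'll move the wrist camera over the deck's right side, staying above the bottles.

```bash
python3 -c "
from h import *
go([.58,.05,.27],R.from_euler('xyz',[180,0,180],degrees=True))"
```

```text
shift [-0.5023 -0.4307 -0.082 ] turn [-7.000e-04 -1.000e-04 -4.437e-01] rows>= 10.7
```

```bash
python3 -m inch '[[0,0,-0.06,0,0,0,0],[0,0,-0.082,0,0,0,0],[-0.502,-0.431,-0.082,0,0,-0.444,0],[-0.502,-0.431,-0.082,0,0,-0.444,0],[-0.502,-0.431,-0.082,0,0,-0.444,0],[-0.502,-0.431,-0.082,0,0,-0.444,0],[-0.502,-0.431,-0.082,0,0,-0.444,0],[-0.502,-0.431,-0.082,0,0,-0.444,0]]'; python3 -c "
from h import *
go([.58,.05,.27],R.from_euler('xyz',[180,0,180],degrees=True))"
```

```text
clock: 1.25
tcp_pos: [0.464, 0.31, 0.2702]
eef_rot: [180.0, 0.0, -180.0]
force: [-0.4, 1.1, 0.5]
gripper_width: 1.0
grip_force: 0.0
shift [-1.16e-01 -2.60e-01  2.00e-04] turn [0.0002 0.0004 0.0001] rows>= 4.6
```

```bash
python3 -m inch '[[-0.116,-0.26,0,0,0,0,0],[-0.116,-0.26,0,0,0,0,0],[-0.116,-0.26,0,0,0,0,0],[-0.116,-0.26,0,0,0,0,0],[-0.116,-0.26,0,0,0,0,0],[-0.116,-0.26,0,0,0,0,0]]'; python3 -c "
from h import *
shot('wrist','w1.png')"
```

```text
clock: 2.0
tcp_pos: [0.5802, 0.0486, 0.2699]
eef_rot: [-179.9, 0.0, 179.7]
force: [-0.2, -0.1, -0.1]
gripper_width: 0.999
grip_force: 0.0
```

View pics/w1.png

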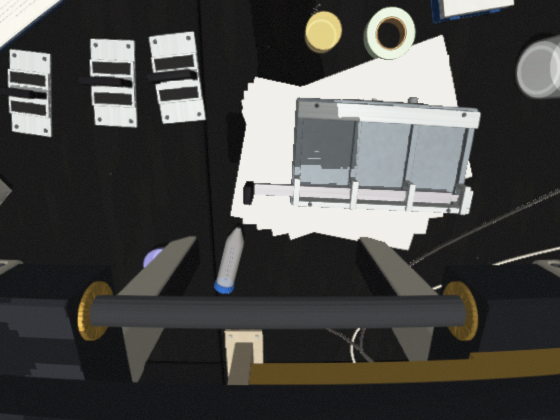

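The wrist view has the deck upright and unobstructed at columns 292–480, rows 97–215. The bar's tab is at (249,194), and the carriers are at (177,78), (113,83) and (30,92). I'll enlarge it to pick out the edges.

```bash
python3 -c "
from h import *
im=cv2.imread('pics/w1.png')[85:222,235:485]; cv2.imwrite('pics/w1c.png',cv2.resize(im,None,fx=3.2,fy=3.2,interpolation=cv2.INTER_CUBIC))"
```

```text
(no output)
```

View pics/w1c.png

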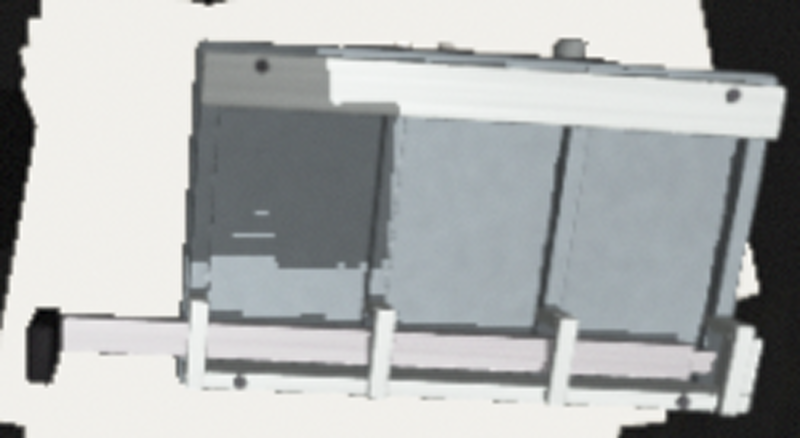

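```bash
cat > d.py <<'E'
from h import *
c=cams.camera('wrist')
f=lambda u,v,z:plane(c,(235+(u+.5)/3.2-.5,85+(v+.5)/3.2-.5),z)[0]
a=f(203,106,.048);b=f(780,137,.048); m=(a+b)/2; d=b-a
print('lip',a,b,np.linalg.norm(d),'yaw',np.degrees(np.arctan2(-d[0],d[1])))
# lip mid at deck (-52,0)
psi=np.arctan2(-d[0],d[1]); X=np.array([np.cos(psi),np.sin(psi)]);Y=np.array([-X[1],X[0]])
o=m[:2]+.052*X; print('deck origin from lip',o)
D=lambda p:(np.array([(p[:2]-o)@X,(p[:2]-o)@Y])*1000).round(1)
for n,u,v,z in [('roof1 L',189,300,.059),('roof1 botR',208,388,.059),('roof2 L',374,309,.059),('roof2 R',394,309,.059),('roof3 L',556,317,.059),('roof3 R',578,317,.059),('roof4 L',722,412,.059),('rearwall inner L',215,374,.054),('bar edge near L',64,316,.046),('far',64,350,.046),('bar tip',716,352,.0445),('bar near R',690,346,.046),('tab',45,345,.086),('tabTL',30,310,.086),('tabBR',62,383,.086)]: print(n,f(u,v,z).round(4),D(f(u,v,z)))
E
python3 d.py
```

```text
lip [0.50316256 0.07825604 0.048     ] [0.51349472 0.32574059 0.048     ] 0.24770013384334783 yaw -2.3906369215433823
deck origin from lip [0.56028338 0.19982927]
roof1 L [0.5826 0.0728 0.059 ] [  27.6 -126. ]
roof1 botR [0.6213 0.0815 0.059 ] [  65.9 -115.7]
roof2 L [0.5865 0.1516 0.059 ] [ 28.2 -47.1]
roof2 R [0.5865 0.1602 0.059 ] [ 27.9 -38.5]
roof3 L [0.5899 0.2307 0.059 ] [28.3 32.1]
roof3 R [0.5899 0.2404 0.059 ] [27.9 41.8]
roof4 L [0.633  0.3118 0.059 ] [ 68.  114.9]
rearwall inner L [0.6164 0.0848 0.054 ] [  60.8 -112.6]
bar edge near L [0.592  0.0188 0.046 ] [  39.3 -179.5]
far [0.6074 0.0185 0.046 ] [  54.6 -179.2]
bar tip [0.609  0.3136 0.0445] [ 44.  115.7]
bar near R [0.6059 0.3    0.046 ] [ 41.4 101.9]
tab [0.5955 0.014  0.086 ] [  43.  -184.2]
tabTL [0.5813 0.0084 0.086 ] [  28.9 -190.4]
tabBR [0.6113 0.0204 0.086 ] [  58.5 -177.1]
```

```bash
python3 -c "
from h import *
go([.5955,.0145,.056],R.from_euler('xyz',[180,0,177.6],degrees=True))"
```

```text
shift [-0.0163 -0.038   0.2139] turn [ 0.0004 -0.0003  0.0418] rows>= 3.5
```

```bash
python3 -m inch '[[-0.016,-0.038,0.05,0,0,0.042,0.6],[-0.016,-0.038,0.10,0,0,0.042,0.6],[-0.016,-0.038,0.14,0,0,0.042,0.6],[-0.016,-0.038,0.18,0,0,0.042,0.6],[-0.016,-0.038,0.2,0,0,0.042,0.6],[-0.016,-0.038,0.214,0,0,0.042,0.6],[-0.016,-0.038,0.214,0,0,0.042,0.6]]' && python3 -m inch '[[0,0,0,0,0,0,1],[0,0,0,0,0,0,1],[0,0,0,0,0,0,1],[0,0,0,0,0,0,1],[0,0,0,0,0,0,1],[0,0,0,0,0,0,1]]'
```

```text
clock: 2.98
tcp_pos: [0.595, 0.0151, 0.0555]
eef_rot: [180.0, -0.1, 177.7]
force: [0.5, 0.9, 0.4]
gripper_width: 0.402
grip_force: 0.0
clock: 3.72
tcp_pos: [0.5954, 0.014, 0.0561]
eef_rot: [-180.0, 0.0, 177.6]
force: [0.2, 0.1, 0.6]
gripper_width: 0.005
grip_force: 0.0
```

The fingers shut on nothing, so I'll look.

```bash
python3 -c "
from h import *
c=shot('side'); d=shot('wrist'); 
a=c['image'][150:260,220:350,::-1]; b=d['image'][120:,160:420,::-1]
a=cv2.resize(a,(400,338)); b=cv2.resize(b,(293,338)); cv2.imwrite('pics/m.png',np.hstack([a,b]))
p,r=pose(); print(proj(c,[p,p+[0,0,.03]]),proj(d,[p]))"
```

```text
[[302.83991939 215.78852386]
 [302.92061579 207.8420505 ]] [[278.06704958 232.10152612]]
```

View pics/m.png

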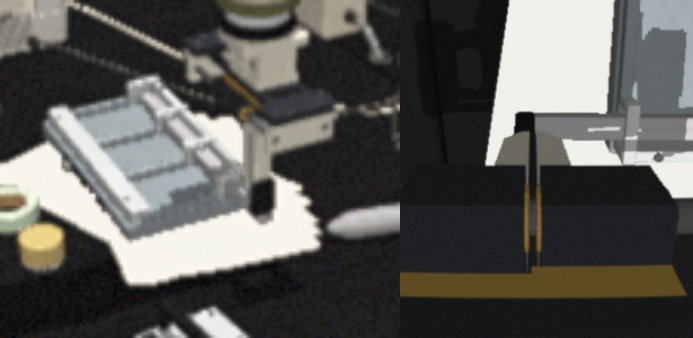

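```bash
python3 -c "
from h import *
d=shot('wrist'); im=d['image'].astype(int).sum(2)
sub=im[195:260,245:310]
for r in range(205,245,2): print(r,''.join('#' if v<130 else '+' if v<330 else '.' for v in im[r,250:320]))
p,r=pose()
for q in [p,p+[0,0,.03]]: print(proj(d,q))
for x in (.587,.613): 
  for y in (.0085,.0205):
    for z in (.046,.086): print(x,y,z,proj(d,[x,y,z])[0].round(0))
"
```

```text
205 ......................................................................
207 ......................................................................
209 ......................................................................
211 ......................................................................
213 ......................................................................
215 ......................................................................
217 ......................................................................
219 ................+++++++++++...........................................
221 .............################+++++++++++++++++++++++++++++++++++++++++
223 ............+################+++++++++++++++++++++++++++++++++++++++++
225 ............+################+........................................
227 ............+################+........................................
229 ............+################+........................................
231 ............+################+........................................
233 ...........+#################+........................................
235 ...........+#################+........................................
237 ...........+###++++++++++####++++++++++...............................
239 ...........++++++++++++++#####+++++++++++++++.........................
241 .........++++++++++++++++#####+++++++++++++++++++.....................
243 ...++++++++++++++++++++++#####+++++++++++++++++++++++.................
[[278.07991685 232.11965953]]
[[278.25168603 250.28297141]]
0.587 0.0085 0.046 [270. 216.]
0.587 0.0085 0.086 [268. 237.]
0.587 0.0205 0.046 [287. 216.]
0.587 0.0205 0.086 [289. 237.]
0.613 0.0085 0.046 [272. 250.]
0.613 0.0085 0.086 [270. 277.]
0.613 0.0205 0.046 [288. 249.]
0.613 0.0205 0.086 [290. 276.]
```

The tab's face is at wrist columns 262–279, with its base at row 220, just left of the shut fingers. That doesn't fit a normal grasp, so I'll back up, open and look again.

```bash
python3 -m inch '[[0,0,0,0,0,0,0.5],[0,0,0,0,0,0,0.5],[0,0,0,0,0,0,0.5],[0,0,-0.05,0,0,0,0.5],[0,0,-0.09,0,0,0,0.5],[0,0,-0.09,0,0,0,0.5]]'; python3 -c "
from h import *
d=shot('wrist'); c=shot('side')
a=c['image'][150:260,220:350,::-1]; b=d['image'][120:330,130:430,::-1]
cv2.imwrite('pics/m2.png',np.hstack([cv2.resize(a,(400,338)),cv2.resize(b,(400,280)).copy() if 0 else cv2.resize(b,(400,338))]))
p,r=pose(); print(p)
im=d['image'].astype(int).sum(2)
for r in range(120,240,3): print(r,''.join('#' if v<110 else '+' if v<330 else '.' for v in im[r,230:320]))
"
```

```text
clock: 4.62
tcp_pos: [0.5973, 0.0141, 0.149]
eef_rot: [180.0, 0.3, 177.6]
force: [0.1, -0.2, 0.5]
gripper_width: 0.497
grip_force: 0.0
[0.59533637 0.01404796 0.14606079]
120 ###############################+..........................................................
123 ###############################...........................................................
126 ##############################+...........................................................
129 ##############################............................................................
132 #############################+............................................................
135 #############################.............................................................
138 ############################+.............................................................
141 ############################..............................................................
144 ###########################+..............................................................
147 ###########################............................................
[... 2169 characters left out ...]
...................................
219 ###############+....................+##+++++###+..........................................
222 ###############+..........................................................................
225 ##############++..........................................................................
228 ##############+...........................................................................
231 ##############+...........................................................................
234 ###############++++++.....................................................................
237 ++++++########################++..........................................................
```

View pics/m2.png

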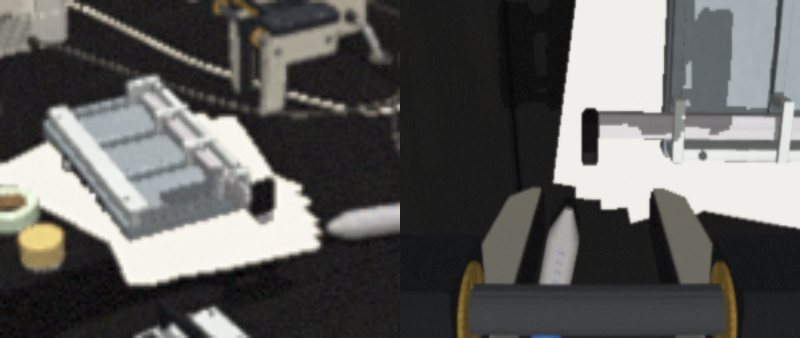

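```bash
python3 -c "
from h import *
d=cams.camera('wrist'); p,r=pose(); print(p, r.as_euler('xyz',degrees=True))
print('proj tcp',proj(d,p))
V=np.linalg.inv(d['view']); print('cam',V[:3,3], 'cam in tool',r.inv().apply(V[:3,3]-p))
print('base near L/R',plane(d,[(266,188),(277.5,188)],.046).round(4))
print('top far L/R',plane(d,[(266,221),(277,221)],.086).round(4))
print('top far L/R if z=.050',plane(d,[(266,221),(277,221)],.05).round(4))
s=cams.camera('side')
q=np.array([.6,.010,.086]); print('side proj tab corners',[(proj(s,[x,y,z])[0].round(1)) for x in(.587,.613) for y in (.006,.018) for z in (.046,.086)])
im=s['image'].astype(int).sum(2)
for rr in range(200,230): print(rr,''.join('#' if v<110 else '+' if v<330 else '.' for v in im[rr,285:325]))
"
```

```text
[0.59486806 0.01404242 0.14534035] [-1.79992201e+02 -5.40412050e-02  1.77617275e+02]
proj tcp [[278.02019785 231.14510119]]
cam [0.52035854 0.01643227 0.34213257] cam in tool [ 0.07473003 -0.00073668 -0.19672173]
base near L/R [[0.5864 0.0028 0.046 ]
 [0.5869 0.0142 0.046 ]]
top far L/R [[0.6073 0.0031 0.086 ]
 [0.6077 0.0128 0.086 ]]
top far L/R if z=.050 [[0.6195 0.0012 0.05  ]
 [0.62   0.0123 0.05  ]]
side proj tab corners [array([301.8, 220.3]), array([301.9, 209.7]), array([299.9, 218.5]), array([300., 208.]), array([308.8, 218.1]), array([309. , 207.5]), array([306.8, 216.3]), array([307. , 205.8])]
200 ....................+###############+###
201 .....................+##################
202 .....................+########+#########
203 +.....................+#################
204 ++.....................+################
205 .++.+..................+################
206 ..+++...................++##############
207 ..+++.....................++############
208 ..+++................+++....+++#########
209 .++++.............+++##+.......++#######
210 +++++...+.......++#####+.........
[... 162 characters left out ...]
..+#####+...........++###
215 +..+.+....+++...+######+............+###
216 ++++.......++...+######+............+###
217 ..++...+.++++..++######+...........+####
218 ...++++++.......+#####+............+####
219 ..++++..........++#+++..............+###
220 ++...............++..................++#
221 .......................................+
222 ......................................+#
223 ......................................+#
224 .......................................+
225 ........................................
226 .......................................+
227 ......................................+#
228 .......................................+
229 .......................................+
```

```bash
python3 -c "
from h import *
d=cams.camera('wrist'); s=cams.camera('side'); p,r=pose()
print(p,proj(s,p),proj(d,p))
g=lambda v:''.join('%2d'%min(99,x//8) for x in v)
im=s['image'].astype(int).sum(2)
for rr in range(168,196): print(rr,g(im[rr,288:322]))
im=d['image'].astype(int).sum(2)
for rr in range(228,262,2): print(rr,g(im[rr,200:240]),'|',g(im[rr,312:350]))
"
```

```text
[0.59472653 0.0140103  0.14479226] [[302.88798024 191.76980948]] [[278.06824238 232.14819517]]
168 1310101110 927494733151012111113274852575337435759606160616061596159
169  9 912 910142748473113 910 9 912284952585853546059605961595851464539
170 2311 9 7 81027494633141212121012284951605957586159585148463931262216
171 682924221011325748331410121112132847516059565657483729252214101411 9
172 57567464272439594832151211 91113284751575958575641181210 9131110 912
173 2544605453676652463416111313181327495258595959574315 8111010111211 9
174 1216212641525243463114121215211230495159586060574215 910111211 91010
175 12 9 911162026414733141113183023304952585959595845161010101111131011
176 121010 9 9102241473412111539665836485361595958553915 8121312 9101312
177 111011 9 9111737483313111431535148485261605960553212 811111211 91012
178 10 910101112163046351510131624274148546258605955351310 9 91212 9 910
179  8111110121111223732151210141613324853616059596260252224181010 8 911
180 1412 9 91011101826251411131012163148526261585958504762695828272311 9
181 3328151113 91113151712121110101330475060595859532834
[... 3126 characters left out ...]
38383939383937383838383838383939383838393841
254  9101729373938393838383839383838383839393838383838383838363015 7 8 6 6 5 6 6 7 9 | 898989898131 7 6 7 5 5 61020323739383938393838383838383839383938383838393838
256 12253538383837383938393838383838383938393838383839383838321710 8 7 7 5 5 7 6 7 9 | 898989898031 6 6 6 5 5 6 712243438383938393838383838383839383938383839383838
258 293638383738383938393938393839393838383838383938383838352411 6 6 5 4 7 6 6 7 6 8 | 898989888030 6 6 7 6 5 7 7 8162836383939383839383839383838393839383838383838
260 3738383838383838393838383938383838383838383838393838363013 8 7 6 6 5 6 6 4 6 5 8 | 817767533010 6 7 4 7 6 6 7 7 81831373838383938383939383839383839383838383838
```

```bash
python3 -c "
from h import *
d=cams.camera('wrist'); s=cams.camera('side'); p,r=pose()
for a in [(232,237),(226,237),(220,239),(214,241)]:
  for b in [(304,188.5),(306,187.5)]:
    t=tri(d,a,s,b); print(a,b,t.round(4),'rel tcp',(t-p).round(4), (proj(s,t)-b).round(1),(proj(d,t)-a).round(1))
"
```

```text
(232, 237) (304, 188.5) [ 0.5843 -0.0124  0.1731] rel tcp [-0.0107 -0.0263  0.028 ] [[ 0.5 -0.2]] [[ 0.7 -2.7]]
(232, 237) (306, 187.5) [ 0.5872 -0.0133  0.1745] rel tcp [-0.0078 -0.0272  0.0294] [[-0.5  0.3]] [[-0.8  2.9]]
(226, 237) (304, 188.5) [ 0.5829 -0.0154  0.1752] rel tcp [-0.0121 -0.0293  0.0301] [[ 0.6 -0.3]] [[ 0.9 -3.4]]
(226, 237) (306, 187.5) [ 0.5858 -0.0163  0.1765] rel tcp [-0.0092 -0.0302  0.0315] [[-0.4  0.2]] [[-0.6  2.2]]
(220, 239) (304, 188.5) [ 0.5821 -0.0182  0.1773] rel tcp [-0.0128 -0.0321  0.0322] [[ 0.9 -0.5]] [[ 1.3 -5.1]]
(220, 239) (306, 187.5) [ 0.5851 -0.0191  0.1786] rel tcp [-0.0099 -0.033   0.0335] [[-0.1  0.1]] [[-0.2  0.6]]
(214, 241) (304, 188.5) [ 0.5814 -0.0209  0.1794] rel tcp [-0.0135 -0.0349  0.0343] [[ 1.2 -0.6]] [[ 1.7 -6.8]]
(214, 241) (306, 187.5) [ 0.5844 -0.0218  0.1806] rel tcp [-0.0106 -0.0358  0.0356] [[ 0.2 -0.1]] [[ 0.3 -1.1]]
```

Triangulating the near fingertip from the wrist and side views puts it about 28 mm above the reported TCP. The fingers therefore closed just over the tab. The tab is at x≈0.598, y≈0.0085, so I'll go lower.

```bash
python3 -c "
from h import *
go([.5985,.0085,.025])"
```

```text
shift [-0.004  -0.0053  0.12  ] turn [0. 0. 0.] rows>= 1.9
```

```bash
python3 -m inch '[[-0.004,-0.005,0.0,0,0,0,0.6],[-0.004,-0.005,0.03,0,0,0,0.6],[-0.004,-0.005,0.06,0,0,0,0.6],[-0.004,-0.005,0.09,0,0,0,0.6],[-0.004,-0.005,0.11,0,0,0,0.6],[-0.004,-0.005,0.12,0,0,0,0.6],[-0.004,-0.005,0.12,0,0,0,0.6]]' && python3 -m inch '[[0,0,0,0,0,0,0.9],[0,0,0,0,0,0,0.9],[0,0,0,0,0,0,0.9],[0,0,0,0,0,0,0.9],[0,0,0,0,0,0,0.9],[0,0,0,0,0,0,0.9]]'
```

```text
clock: 5.9
tcp_pos: [0.5991, 0.0086, 0.0256]
eef_rot: [-180.0, -0.1, 177.6]
force: [-0.3, -0.2, -0.0]
gripper_width: 0.401
grip_force: 0.0
clock: 6.65
tcp_pos: [0.5997, 0.0088, 0.0265]
eef_rot: [180.0, 0.1, 177.6]
force: [-0.3, -0.9, 6.4]
gripper_width: 0.129
grip_force: 30.0
```

```bash
python3 -m inch '[[0,-0.02,0,0,0,0,1],[0,-0.05,0,0,0,0,1],[0,-0.08,0,0,0,0,1],[0,-0.11,0,0,0,0,1],[0,-0.14,0,0,0,0,1],[0,-0.17,0,0,0,0,1],[0,-0.19,0,0,0,0,1],[0,-0.2,0,0,0,0,1]]' && python3 -m inch '[[0,-0.02,0,0,0,0,1],[0,-0.04,0,0,0,0,1],[0,-0.06,0,0,0,0,1],[0,-0.08,0,0,0,0,1],[0,-0.1,0,0,0,0,1],[0,-0.1,0,0,0,0,1],[0,-0.1,0,0,0,0,1]]'; python3 -c "
from h import *
shot('top','t2.png',(170,120,420,270),3.2)"
```

```text
clock: 7.65
tcp_pos: [0.5903, -0.1925, 0.0258]
eef_rot: [-180.0, -0.0, 177.5]
force: [0.4, 1.8, -0.8]
gripper_width: 0.127
grip_force: 30.0
clock: 8.52
tcp_pos: [0.5867, -0.2902, 0.0259]
eef_rot: [180.0, -0.0, 177.6]
force: [0.8, 0.6, -0.9]
gripper_width: 0.126
grip_force: 30.0
```

View pics/t2.png

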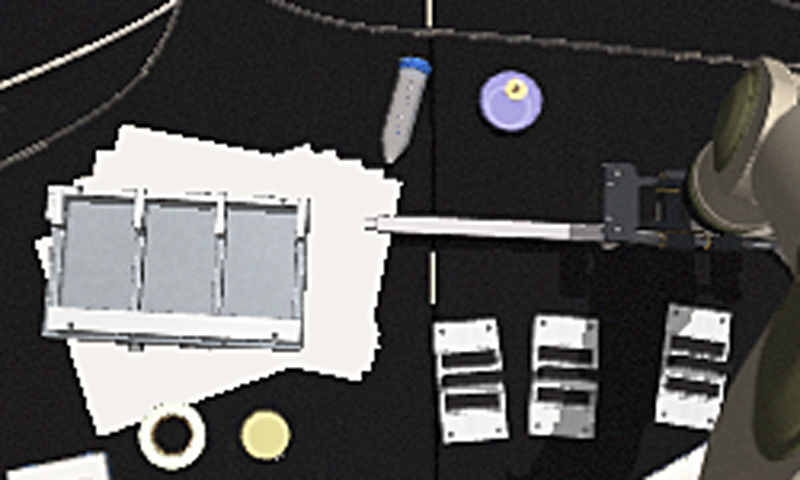

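The bar is clear of the guides. Its nose is at crop (368,223), right of the deck, and it is held level. I'll lay it down here.

```bash
python3 -m inch '[[0,0,0.015,0,0,0,1],[0,0,0.03,0,0,0,1],[0,0,0.034,0,0,0,1],[0,0,0.035,0,0,0,1],[0,0,0.035,0,0,0,1]]' && python3 -m inch '[[0,0,0,0,0,0,0.75],[0,0,0,0,0,0,0.75],[0,0,0,0,0,0,0.6],[0,0,0,0,0,0,0.6],[0,0,-0.03,0,0,0,0.6],[0,0,-0.08,0,0,0,0.6],[0,0,-0.14,0,0,0,0.3],[0,0,-0.2,0,0,0,0.0]]'; python3 -c "
from h import *
p,r=pose()
go([.5,-.2,.25],R.from_euler('xyz',[180,0,90],degrees=True))
go([.45,-.2,.25],R.from_euler('xyz',[180,0,-90],degrees=True))
print(arm.state()['joint_positions'])"
```

```text
clock: 9.2
tcp_pos: [0.5865, -0.2905, -0.0093]
eef_rot: [180.0, -0.0, 177.6]
force: [-0.1, 0.0, -1.0]
gripper_width: 0.127
grip_force: 30.0
clock: 10.2
tcp_pos: [0.5864, -0.2908, 0.1929]
eef_rot: [180.0, -0.0, 177.6]
force: [0.5, -0.2, -0.0]
gripper_width: 0.566
grip_force: 0.0
shift [ 0.0902  0.0871 -0.0571] turn [-0.0000e+00 -1.0000e-04  1.5291e+00] rows>= 8.2
shift [ 0.1401  0.085  -0.0571] turn [ 1.0000e-04 -0.0000e+00 -1.6125e+00] rows>= 8.6
[ 23.29883388  29.14808349  -2.83765613 101.03831021   1.8046894
  49.86282525 107.26486574]
```

```bash
python3 -m inch '[[0.09,0.087,-0.057,0,0,1.529,0],[0.09,0.087,-0.057,0,0,1.529,0],[0.09,0.087,-0.057,0,0,1.529,0],[0.09,0.087,-0.057,0,0,1.529,0],[0.09,0.087,-0.057,0,0,1.529,0],[0.09,0.087,-0.057,0,0,1.529,0],[0.09,0.087,-0.057,0,0,1.529,0],[0.09,0.087,-0.057,0,0,1.529,0]]' && python3 -m inch '[[0,-0.05,0,0,0,0.03,0],[0,-0.05,0,0,0,0.03,0],[0,-0.05,0,0,0,0.03,0],[0,-0.05,0,0,0,0.03,0]]'; python3 -c "
from h import *
shot('wrist','w3.png'); p,r=pose(); print(p,r.as_euler('xyz',degrees=True))"
```

```text
clock: 11.2
tcp_pos: [0.5003, -0.2001, 0.2481]
eef_rot: [180.0, -0.0, 91.3]
force: [0.9, -0.6, -1.0]
gripper_width: 1.003
grip_force: 0.0
clock: 11.7
tcp_pos: [0.4514, -0.2016, 0.2482]
eef_rot: [180.0, 0.0, 90.0]
force: [0.1, -0.6, -0.3]
gripper_width: 1.001
grip_force: 0.0
[ 0.45127331 -0.20160553  0.24805413] [1.79975576e+02 1.09012373e-02 8.99842917e+01]
```

View pics/w3.png

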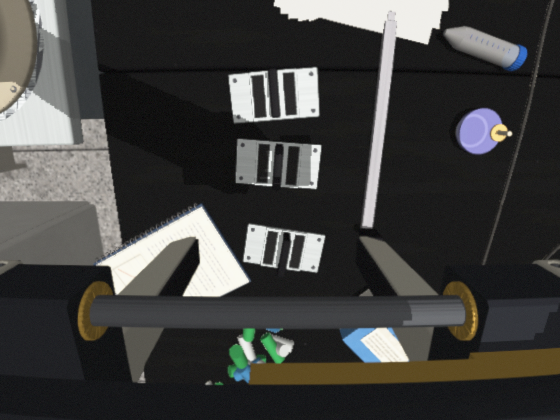

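The wrist view shows the carriers at about (275,95), (279,163) and (285,248). The bar is lying flat from (391,15) to (367,225). I'll fit rectangles to the bright plates.

```bash
cat >> h.py <<'E'
def carriers(c,z=.004,thr=120,show=True):
    """bright plates -> world rectangles (hull cast on plane z, minAreaRect)"""
    g=cv2.cvtColor(c['image'],cv2.COLOR_RGB2GRAY); m=(g>thr).astype(np.uint8)
    m=cv2.morphologyEx(m,cv2.MORPH_CLOSE,np.ones((5,5),np.uint8))
    out=[]
    for k in cv2.findContours(m,cv2.RETR_EXTERNAL,cv2.CHAIN_APPROX_NONE)[0]:
        if cv2.contourArea(k)<400: continue
        h=cv2.convexHull(k)[:,0].astype(float); P=plane(c,h,z)[:,:2]
        (x,y),(a,b),t=cv2.minAreaRect((P*1000).astype(np.float32))
        if a<b: a,b,t=b,a,t+90
        t=(t+90)%180-90
        if 95<a<150 and 50<b<85: out.append((x/1000,y/1000,t)); print('rect',round(x,1),round(y,1),'size',round(a,1),round(b,1),'yaw',round(t,1),'px',h.mean(0).round())
    return out
E
python3 -c "
from h import *
c=cams.camera('wrist')
for t in (70,110): print(t); carriers(c,thr=t)"
```

```text
70
rect 216.7 -531.6 size 124.4 71.1 yaw 89.3 px [138. 349.]
rect 452.4 -190.5 size 120.9 66.4 yaw -3.9 px [282. 167.]
rect 447.5 -94.7 size 122.3 66.4 yaw 4.5 px [271.  95.]
110
rect 632.5 -512.6 size 119.9 77.0 yaw -48.6 px [378. 342.]
rect 460.6 -322.5 size 120.5 66.9 yaw -9.2 px [284. 249.]
rect 452.3 -190.3 size 119.3 64.3 yaw -4.3 px [283. 165.]
rect 447.5 -94.8 size 120.2 65.2 yaw 4.6 px [277.  91.]
```

All three rectangles come out at about 120 × 65 mm, as they should. I'll take the nearest carrier, A, first.

```bash
python3 -c "
from h import *
go([.4475,-.0948,-.012],R.from_euler('xyz',[180,0,94.6],degrees=True))"
```

```text
shift [ 0.1068 -0.0037  0.2599] turn [ 0.0002  0.0002 -0.0807] rows>= 4.5
```

```bash
python3 -m inch '[[0.06,-0.003,0.0,0,0,-0.081,0.3],[0.107,-0.004,0.05,0,0,-0.081,0.3],[0.107,-0.004,0.11,0,0,-0.081,0.3],[0.107,-0.004,0.16,0,0,-0.081,0.3],[0.107,-0.004,0.21,0,0,-0.081,0.3],[0.107,-0.004,0.24,0,0,-0.081,0.3],[0.107,-0.004,0.26,0,0,-0.081,0.3],[0.107,-0.004,0.26,0,0,-0.081,0.3]]' && python3 -m inch '[[0,0,0,0,0,0,1],[0,0,0,0,0,0,1],[0,0,0,0,0,0,1],[0,0,0,0,0,0,1],[0,0,0,0,0,0,1],[0,0,0,0,0,0,1],[0,0,0,0,0,0,1]]'; python3 -c "
from h import *
print(pose()[0])"
```

```text
clock: 12.8
tcp_pos: [0.4461, -0.0946, -0.0134]
eef_rot: [-179.8, -0.0, 94.6]
force: [-0.1, -0.5, 0.4]
gripper_width: 0.698
grip_force: 0.0
clock: 13.68
tcp_pos: [0.4467, -0.0947, -0.0119]
eef_rot: [180.0, 0.0, 94.6]
force: [0.2, -1.1, 2.8]
gripper_width: 0.128
grip_force: 30.0
[ 0.44673944 -0.09467171 -0.01187088]
```

```bash
python3 -c "
from h import *
go([.54,.09,.21],R.from_euler('xyz',[180,0,87.6],degrees=True))"
```

```text
shift [ 0.1766  0.1078 -0.2218] turn [4.000e-04 1.000e-04 1.219e-01] rows>= 4.9
```

```bash
python3 -m inch '[[0,0,-0.04,0,0,0,1],[0,0,-0.09,0,0,0,1],[0,0,-0.15,0,0,0,1],[0.02,0.01,-0.2,0,0,0.03,1],[0.06,0.03,-0.222,0,0,0.07,1],[0.11,0.07,-0.222,0,0,0.122,1],[0.16,0.1,-0.222,0,0,0.122,1],[0.177,0.108,-0.222,0,0,0.122,1]]' && python3 -m inch '[[0,0,0,0,0,0,1],[0,0,0,0,0,0,1],[0,0,0,0,0,0,1]]'; python3 -c "
from h import *
d=shot('wrist','w4.png'); c=d['image'][0:300,60:520,::-1]; cv2.imwrite('pics/w4c.png',cv2.resize(c,None,fx=1.7,fy=1.7,interpolation=cv2.INTER_CUBIC)); print(pose()[0])"
```

```text
clock: 14.68
tcp_pos: [0.5406, 0.0945, 0.2093]
eef_rot: [-180.0, -0.0, 87.9]
force: [-1.1, -0.2, -3.1]
gripper_width: 0.126
grip_force: 30.0
clock: 15.05
tcp_pos: [0.5395, 0.0886, 0.2101]
eef_rot: [-180.0, 0.0, 87.5]
force: [-0.7, -0.2, -2.4]
gripper_width: 0.129
grip_force: 30.0
[0.53966628 0.0888708  0.21021361]
```

View pics/w4c.png

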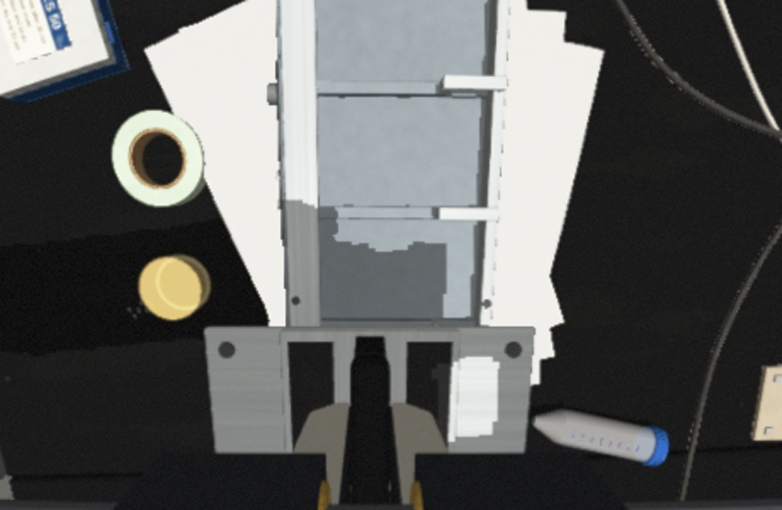

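The crop shows the lip's inner edge running from (316,10) to (320,325). The two middle roofs start at (439,213) and (443,82). The held carrier's leading edge runs from (205,327) to (533,327).

```bash
python3 -c "
from h import *
c=cams.camera('wrist'); p,r=pose()
f=lambda u,v,z:plane(c,(60+(u+.5)/1.7-.5,(v+.5)/1.7-.5),z)[0]
psi=np.radians(-2.4); X=np.array([np.cos(psi),np.sin(psi)]);Y=np.array([-X[1],X[0]]); o=np.array([.5603,.1975])
D=lambda q:(np.array([(q[:2]-o)@X,(q[:2]-o)@Y])*1000).round(1)
for n,u,v,z in [('lip',316,10,.048),('lip',320,325,.048),('roof2 L',439,208,.059),('roof2 L',439,219,.059),('roof3 L',443,76,.059),('roof3 L',443,89,.059),('roof2 R',498,213,.059),('roof3 R',507,82,.059)]: q=f(u,v,z); print(n,q.round(4),D(q),n[:4]=='roof' and 28)
zt=p[2]+.0119+.004
a=f(205,327,zt);b=f(533,327,zt); print('carrier edge',a,b,np.linalg.norm(b-a)); m=(a+b)/2; d=(b-a)[:2]; d/=np.linalg.norm(d); n=np.array([-d[1],d[0]]); print('yaw',np.degrees(np.arctan2(d[1],d[0])),'centre',m[:2]-.032*n,'tcp',p)
"
```

```text
lip [0.515  0.2818 0.048 ] [-48.8  82.3] False
lip [0.5043 0.0813 0.048 ] [ -51.1 -118.4] False
roof2 L [0.5879 0.1583 0.059 ] [ 29.3 -38. ] 28
roof2 L [0.5879 0.1513 0.059 ] [ 29.5 -45. ] 28
roof3 L [0.5916 0.2376 0.059 ] [29.5 41.4] 28
roof3 L [0.5914 0.2301 0.059 ] [29.7 33.9] 28
roof2 R [0.6265 0.1536 0.059 ] [ 68.  -41.1] 28
roof3 R [0.6312 0.2329 0.059 ] [69.3 38.3] 28
carrier edge [0.48225275 0.12314295 0.2261213 ] [0.59972363 0.1179699  0.2261213 ] 0.1175847315270025
yaw -2.5214973021187963 centre [0.53958037 0.08858741] tcp [0.53978452 0.08916521 0.2102213 ]
```

```bash
cat >> h.py <<'E'
PSI=np.radians(-2.5); O=np.array([.5615,.1957])
DR=R.from_euler('z',PSI)
def dw(x,y,z): # deck mm -> world m
    return DR.apply(np.array([x,y,z])/1000)+[*O,0]
def tcp(front,th,y,dz=11.9,dx=0):
    """front=(x,z) mm of carrier's front lower edge in deck frame, tilt th deg; dz: TCP below underside, mm"""
    t=np.radians(th); X=np.array([np.cos(t),np.sin(t)]); N=np.array([-np.sin(t),np.cos(t)])
    q=np.array(front)+(60+dx)*X-dz*N
    return dw(q[0],y,q[1]), DR*R.from_euler('y',-th,degrees=True)*R.from_euler('xyz',[180,0,90],degrees=True)
E
python3 -c "
from h import *
go(*tcp((-46,70),17,80))
"
```

```text
shift [0.1874 0.0319 0.134 ] turn [-2.966e-01  1.000e-04 -1.000e-04] rows>= 3.7
```

```bash
python3 -m inch '[[0.04,0.01,0,-0.08,0,0,1],[0.09,0.02,0,-0.16,0,0,1],[0.14,0.03,0.0,-0.24,0,0,1],[0.18,0.032,0.02,-0.297,0,0,1],[0.1874,0.032,0.06,-0.297,0,0,1],[0.1874,0.032,0.1,-0.297,0,0,1],[0.1874,0.032,0.134,-0.297,0,0,1],[0.1874,0.032,0.134,-0.297,0,0,1]]' && python3 -m inch '[[0,0,0,0,0,0,1],[0,0,0,0,0,0,1]]'; python3 -c "
from h import *
for f,t in [((-46,70),17),((-46,32),17),((-54,32),17),((-62.5,32),17)]: go(*tcp(f,t,80))
"
```

```text
clock: 16.15
tcp_pos: [0.5786, 0.2749, 0.0739]
eef_rot: [163.2, 0.2, 87.6]
force: [-0.5, 0.8, -2.3]
gripper_width: 0.128
grip_force: 30.0
clock: 16.4
tcp_pos: [0.5808, 0.2766, 0.0778]
eef_rot: [162.9, -0.1, 87.6]
force: [-0.9, 0.5, -2.0]
gripper_width: 0.125
grip_force: 30.0
shift [-0.0016 -0.0013  0.0013] turn [ 0.0023 -0.0019  0.0007] rows>= 0.0
shift [-0.0017 -0.0125  0.0376] turn [ 0.0023 -0.0019  0.0007] rows>= 0.6
shift [-0.0017 -0.0202  0.0352] turn [ 0.0023 -0.0019  0.0007] rows>= 0.7
shift [-0.0017 -0.0283  0.0327] turn [ 0.0023 -0.0019  0.0007] rows>= 0.7
```

```bash
python3 -m inch '[[-0.001,-0.005,0.012,0,0,0,1],[-0.001,-0.009,0.025,0,0,0,1],[-0.001,-0.0125,0.0376,0,0,0,1],[-0.001,-0.0125,0.0376,0,0,0,1],[-0.001,-0.016,0.0365,0,0,0,1],[-0.001,-0.02,0.0352,0,0,0,1],[-0.001,-0.024,0.034,0,0,0,1],[-0.001,-0.028,0.0327,0,0,0,1]]' && python3 -m inch '[[0,0,0,0,0,0,1],[0,0,0,0,0,0,1]]'; python3 -c "
from h import *
for f,t in [((-62.5,32),17),((-62,31),8.5),((-62,30),0)]: go(*tcp(f,t,80))
"
```

```text
clock: 17.4
tcp_pos: [0.564, 0.2761, 0.0369]
eef_rot: [163.1, 0.1, 87.5]
force: [4.4, 1.1, -1.8]
gripper_width: 0.126
grip_force: 30.0
clock: 17.65
tcp_pos: [0.5641, 0.2756, 0.0367]
eef_rot: [163.1, 0.1, 87.5]
force: [2.7, 0.1, -1.8]
gripper_width: 0.126
grip_force: 30.0
shift [ 0.0001 -0.0003 -0.0016] turn [-0.0026  0.0011  0.001 ] rows>= 0.0
shift [ 0.0001 -0.0025  0.0082] turn [0.1458 0.0012 0.0009] rows>= 0.8
shift [ 0.0001 -0.0065  0.0175] turn [0.2941 0.0013 0.0008] rows>= 1.6
```

```bash
python3 -m inch '[[0,0.0005,0.002,0.05,0,0,1],[0,-0.0005,0.0055,0.1,0,0,1],[0,-0.0015,0.0085,0.147,0,0,1],[0,-0.0025,0.0115,0.2,0,0,1],[0,-0.004,0.0145,0.25,0,0,1],[0,-0.0055,0.0175,0.294,0,0,1],[0,-0.0055,0.0175,0.294,0,0,1],[0,-0.0055,0.0175,0.294,0,0,1]]'; python3 -c "
from h import *
for f,t in [((-62,30),0)]: go(*tcp(f,t,80))
s=arm.state(); print(s['force'],s['ft_torque'])
c=cams.camera('wrist'); p,r=pose(); print(p)
cv2.imwrite('pics/w5.png',c['image'][:,:,::-1])
"
```

```text
clock: 18.65
tcp_pos: [0.5627, 0.2753, 0.0181]
eef_rot: [-179.9, 0.1, 87.5]
force: [-0.8, -1.5, 4.9]
gripper_width: 0.128
grip_force: 30.0
shift [0.0004 0.0003 0.    ] turn [-0.0025  0.0014  0.0008] rows>= 0.0
[-0.76761868 -1.52534926  4.8679811 ] [-0.2881968   0.40719088  0.00911518]
[0.56272678 0.27524193 0.01814512]
```

View pics/w5.png

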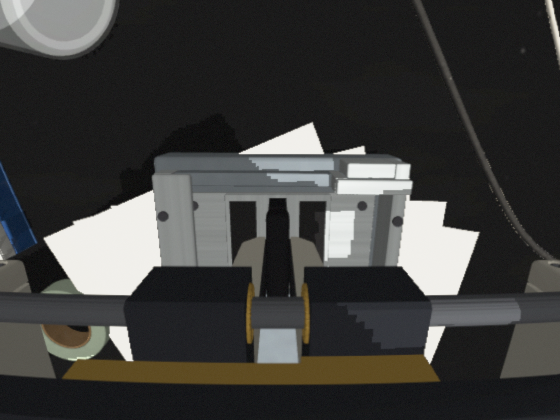

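The first carrier lies flat, its front tongue under the lip (columns 160–190), with floor contact of about 5 N. I'll release it and go back for the next.

```bash
python3 -m inch '[[0,0,0,0,0,0,0.7],[0,0,0,0,0,0,0.7],[0,0,0,0,0,0,0.5],[0,0,0,0,0,0,0.5],[0,0,-0.03,0,0,0,0.5],[0,0,-0.09,0,0,0,0.3],[0,0,-0.15,0,0,0,0.3],[0,0,-0.21,0,0,0,0.3]]' && python3 -m inch '[[-0.06,-0.02,-0.02,0,0,0,0.3],[-0.12,-0.04,-0.02,0,0,0,0.3],[-0.18,-0.06,-0.02,0,0,0,0.3],[-0.24,-0.08,-0.02,0,0,0,0.3],[-0.3,-0.1,-0.02,0,0,0,0.3],[-0.36,-0.11,-0.02,0,0,0,0.3],[-0.42,-0.11,-0.02,0,0,0,0.3],[-0.45,-0.11,-0.02,0,0,0,0.3]]' && python3 -m inch '[[0,0,0,0,0,0,0.3],[0,0,0,0,0,0,0.3]]'; python3 -c "
from h import *
c=cams.camera('wrist'); cv2.imwrite('pics/w6.png',c['image'][:,:,::-1])
print(pose()[0])
for t in (70,110): r=carriers(c,thr=t)"
```

```text
clock: 19.7
tcp_pos: [0.5633, 0.2756, 0.2299]
eef_rot: [-180.0, 0.1, 87.6]
force: [0.1, -1.0, -0.3]
gripper_width: 0.692
grip_force: 0.0
clock: 20.7
tcp_pos: [0.4335, -0.1722, 0.2494]
eef_rot: [-180.0, 0.2, 87.4]
force: [-0.1, 1.5, -0.1]
gripper_width: 0.697
grip_force: 0.0
clock: 20.95
tcp_pos: [0.4344, -0.1683, 0.249]
eef_rot: [-180.0, 0.1, 87.6]
force: [-1.1, -0.0, -0.6]
gripper_width: 0.701
grip_force: 0.0
[ 0.43453833 -0.16787975  0.24904717]
rect 242.6 -475.2 size 143.5 64.6 yaw 56.7 px [184. 351.]
rect -83.0 -478.1 size 122.8 74.6 yaw 87.4 px [ 17. 351.]
rect 452.3 -190.5 size 121.0 66.5 yaw -4.2 px [293. 188.]
rect 460.7 -322.6 size 120.8 67.6 yaw -9.2 px [298. 268.]
rect 451.9 -190.0 size 120.1 64.6 yaw -4.1 px [288. 188.]
```

```bash
python3 -c "
from h import *
go([.4521,-.1902,-.012],R.from_euler('xyz',[180,0,85.8],degrees=True))"
```

```text
shift [-0.0211  0.0187  0.2611] turn [-0.0007  0.0019  0.0321] rows>= 4.2
```

```bash
python3 -m inch '[[-0.021,0.019,0.03,0,0,0.032,0.3],[-0.021,0.019,0.08,0,0,0.032,0.3],[-0.021,0.019,0.13,0,0,0.032,0.3],[-0.021,0.019,0.18,0,0,0.032,0.3],[-0.021,0.019,0.22,0,0,0.032,0.3],[-0.021,0.019,0.25,0,0,0.032,0.3],[-0.021,0.019,0.261,0,0,0.032,0.3],[-0.021,0.019,0.261,0,0,0.032,0.3]]' && python3 -m inch '[[0,0,0,0,0,0,1],[0,0,0,0,0,0,1],[0,0,0,0,0,0,1],[0,0,0,0,0,0,1],[0,0,0,0,0,0,1],[0,0,0,0,0,0,1],[0,0,0,0,0,0,1]]'; python3 -c "
from h import *
print(pose()[0]); p,r=tcp((-46,70),17,0); print(p)
go([.52,.06,.22],R.from_euler('xyz',[180,0,87.5],degrees=True))"
```

```text
clock: 22.0
tcp_pos: [0.4524, -0.1907, -0.012]
eef_rot: [-179.9, 0.1, 85.8]
force: [0.5, -0.2, 0.7]
gripper_width: 0.702
grip_force: 0.0
clock: 22.88
tcp_pos: [0.4521, -0.1915, -0.0119]
eef_rot: [-179.9, 0.1, 85.7]
force: [-0.8, 0.2, 1.7]
gripper_width: 0.126
grip_force: 30.0
[ 0.45209784 -0.19146563 -0.01187025]
[0.57634337 0.19505192 0.07616228]
shift [ 0.2553  0.0487 -0.2325] turn [-0.001   0.0024 -0.0312] rows>= 5.6
```

```bash
python3 -m inch '[[0,0,-0.05,0,0,0,1],[0,0,-0.11,0,0,0,1],[0,0,-0.17,0,0,0,1],[0.03,0.0,-0.21,0,0,-0.03,1],[0.08,0.01,-0.233,0,0,-0.03,1],[0.14,0.02,-0.233,0,0,-0.03,1],[0.2,0.035,-0.233,0,0,-0.03,1],[0.2553,0.0487,-0.2325,0,0,-0.031,1]]' && python3 -m inch '[[0,0,0,0,0,0,1],[0,0,0,0,0,0,1],[0,0,0,0,0,0,1]]'; python3 -c "
from h import *
go(*tcp((-46,70),17,-1))
"
```

```text
clock: 23.88
tcp_pos: [0.5202, 0.0621, 0.2199]
eef_rot: [-180.0, 0.1, 87.5]
force: [0.4, -0.9, -3.3]
gripper_width: 0.124
grip_force: 30.0
clock: 24.25
tcp_pos: [0.5196, 0.0583, 0.2198]
eef_rot: [-179.9, 0.2, 87.4]
force: [-0.2, 0.2, -1.3]
gripper_width: 0.127
grip_force: 30.0
shift [0.1386 0.0506 0.1431] turn [-0.2981  0.0034 -0.0018] rows>= 3.3
```

```bash
python3 -m inch '[[0.04,0.01,0,-0.08,0,0,1],[0.09,0.03,0,-0.16,0,0,1],[0.13,0.05,0.0,-0.24,0,0,1],[0.1386,0.0506,0.03,-0.297,0,0,1],[0.1386,0.0506,0.07,-0.297,0,0,1],[0.1386,0.0506,0.11,-0.297,0,0,1],[0.1386,0.0506,0.143,-0.298,0,0,1],[0.1386,0.0506,0.143,-0.298,0,0,1]]' && python3 -m inch '[[0,0,0,0,0,0,1],[0,0,0,0,0,0,1],[0,0,0,0,0,0,1]]'; python3 -c "
from h import *
for f,t in [((-46,70),17),((-46,32),17),((-54,32),17),((-62,32),17)]: go(*tcp(f,t,-1))
"
```

```text
clock: 25.25
tcp_pos: [0.5753, 0.194, 0.0746]
eef_rot: [163.2, 0.3, 87.4]
force: [0.2, 0.1, -2.1]
gripper_width: 0.127
grip_force: 30.0
clock: 25.62
tcp_pos: [0.5773, 0.1959, 0.0779]
eef_rot: [162.9, 0.1, 87.5]
force: [-0.2, -0.4, -2.8]
gripper_width: 0.124
grip_force: 30.0
shift [-0.0019 -0.0014  0.0014] turn [ 0.0023  0.0013 -0.0004] rows>= 0.0
shift [-0.0019 -0.0126  0.0377] turn [ 0.0023  0.0013 -0.0004] rows>= 0.6
shift [-0.0019 -0.0202  0.0354] turn [ 0.0023  0.0013 -0.0004] rows>= 0.7
shift [-0.0019 -0.0278  0.033 ] turn [ 0.0023  0.0013 -0.0004] rows>= 0.7
```

```bash
python3 -m inch '[[-0.002,-0.005,0.012,0,0,0,1],[-0.002,-0.009,0.025,0,0,0,1],[-0.002,-0.0125,0.0376,0,0,0,1],[-0.002,-0.0125,0.0376,0,0,0,1],[-0.002,-0.016,0.0365,0,0,0,1],[-0.002,-0.02,0.0352,0,0,0,1],[-0.002,-0.024,0.034,0,0,0,1],[-0.002,-0.0275,0.033,0,0,0,1]]' && python3 -m inch '[[0,0,0,0,0,0,1],[0,0,0,0,0,0,1]]'; python3 -c "
from h import *
for f,t in [((-62,32),17),((-62,31),8.5),((-61.5,30),0)]: go(*tcp(f,t,-1))
"
```

```text
clock: 26.62
tcp_pos: [0.5604, 0.1948, 0.0378]
eef_rot: [162.9, 0.1, 87.5]
force: [-0.2, -0.0, -2.3]
gripper_width: 0.122
grip_force: 30.0
clock: 26.88
tcp_pos: [0.5604, 0.1947, 0.0374]
eef_rot: [162.9, 0.1, 87.5]
force: [0.2, -0.2, -2.9]
gripper_width: 0.127
grip_force: 30.0
shift [ 0.      0.0001 -0.0007] turn [0.0015 0.0018 0.0004] rows>= 0.0
shift [ 0.0001 -0.0026  0.009 ] turn [0.1498 0.0018 0.0003] rows>= 0.8
shift [ 0.0001 -0.0061  0.0184] turn [2.982e-01 1.900e-03 1.000e-04] rows>= 1.6
```

```bash
python3 -m inch '[[0,-0.0005,0.003,0.05,0,0,1],[0,-0.0015,0.006,0.1,0,0,1],[0,-0.0025,0.009,0.15,0,0,1],[0,-0.0035,0.012,0.2,0,0,1],[0,-0.005,0.0155,0.25,0,0,1],[0,-0.006,0.0184,0.298,0,0,1],[0,-0.006,0.0184,0.298,0,0,1],[0,-0.006,0.0184,0.298,0,0,1]]'; python3 -c "
from h import *
for f,t in [((-62,30),0)]: go(*tcp(f,t,-1))
s=arm.state(); print(s['force'],s['ft_torque'],s['tcp_pos'])
"
```

```text
clock: 27.88
tcp_pos: [0.5601, 0.194, 0.0181]
eef_rot: [-180.0, 0.1, 87.4]
force: [-0.1, -2.2, 2.9]
gripper_width: 0.128
grip_force: 30.0
shift [ 0.0008 -0.0006 -0.    ] turn [-0.0003  0.0026 -0.0012] rows>= 0.0
[-0.092711   -2.18790324  2.92291854] [-0.39909173  0.26873651 -0.03017671] [0.56005598 0.19396564 0.01809928]
```

```bash
python3 -m inch '[[0,0,0,0,0,0,0.7],[0,0,0,0,0,0,0.7],[0,0,0,0,0,0,0.5],[0,0,0,0,0,0,0.5],[0,0,-0.03,0,0,0,0.5],[0,0,-0.09,0,0,0,0.3],[0,0,-0.15,0,0,0,0.3],[0,0,-0.21,0,0,0,0.3]]' && python3 -m inch '[[-0.06,-0.02,-0.02,0,0,0,0.3],[-0.12,-0.04,-0.02,0,0,0,0.3],[-0.18,-0.06,-0.02,0,0,0,0.3],[-0.24,-0.08,-0.02,0,0,0,0.3],[-0.3,-0.1,-0.02,0,0,0,0.3],[-0.36,-0.11,-0.02,0,0,0,0.3],[-0.42,-0.11,-0.02,0,0,0,0.3],[-0.45,-0.11,-0.02,0,0,0,0.3]]' && python3 -m inch '[[0,0,0,0,0,0,0.3],[0,0,0,0,0,0,0.3]]'; python3 -c "
from h import *
c=cams.camera('wrist'); cv2.imwrite('pics/w7.png',c['image'][:,:,::-1])
print(pose()[0])
for t in (70,90,110): r=carriers(c,thr=t)"
```

```text
clock: 28.88
tcp_pos: [0.5594, 0.1949, 0.2296]
eef_rot: [-179.9, 0.1, 87.5]
force: [0.9, -0.4, -0.6]
gripper_width: 0.694
grip_force: 0.0
clock: 29.88
tcp_pos: [0.429, -0.2531, 0.2487]
eef_rot: [-179.9, 0.2, 87.3]
force: [0.7, 0.4, -0.8]
gripper_width: 0.702
grip_force: 0.0
clock: 30.12
tcp_pos: [0.4302, -0.2487, 0.2488]
eef_rot: [-180.0, 0.1, 87.5]
force: [0.3, -0.0, -0.5]
gripper_width: 0.702
grip_force: 0.0
[ 0.43037538 -0.24834299  0.24887514]
rect 437.8 -557.3 size 143.9 77.5 yaw -2.5 px [287. 348.]
rect 917.0 -603.7 size 135.7 58.0 yaw -74.3 px [542. 344.]
rect -87.4 -558.4 size 120.8 72.2 yaw 86.5 px [ 19. 350.]
rect 439.5 -556.1 size 137.4 75.4 yaw -2.8 px [288. 346.]
```

Run:
```python
from h import *
for n in ('top','wrist'):
    c=cams.camera(n); g=cv2.cvtColor(c['image'],cv2.COLOR_RGB2GRAY)
    print(n)
    for thr in (110,150):
        for k in cv2.findContours((g>thr).astype(np.uint8),cv2.RETR_EXTERNAL,cv2.CHAIN_APPROX_NONE)[0]:
            if len(k)<20: continue
            P=plane(c,cv2.convexHull(k)[:,0].astype(float),.004)[:,:2]; (x,y),(a,b),t=cv2.minAreaRect((P*1000).astype(np.float32))
            if 300<x<800 and -500<y<0: print(thr,round(x),round(y),round(a),round(b),round(t,1),k[:,0].mean(0).round())
```

```text
top
110 420 -380 72 36 59.6 [404. 245.]
110 462 -307 43 121 87.6 [381. 234.]
110 550 -59 50 0 179.4 [305. 206.]
110 738 -142 61 62 71.1 [329. 151.]
110 722 -29 27 104 74.3 [295. 155.]
150 426 -372 57 24 51.2 [402. 244.]
150 429 -305 43 55 88.0 [380. 243.]
150 493 -311 31 57 81.5 [381. 224.]
150 550 -59 50 0 179.4 [305. 206.]
150 738 -143 56 58 0.3 [329. 151.]
150 721 -27 24 102 74.3 [295. 155.]
wrist
110 410 -449 20 8 10.5 [270. 293.]
110 439 -446 15 18 87.6 [287. 292.]
110 482 -443 24 31 87.4 [314. 290.]
110 577 -403 63 133 24.8 [369. 267.]
110 461 -322 66 121 80.9 [299. 218.]
110 750 -135 75 64 42.3 [505.  86.]
110 793 -31 13 8 82.4 [538.   5.]
110 745 -37 84 22 1.4 [507.   4.]
110 595 -156 258 17 87.6 [393.  96.]
150 461 -323 65 120 80.8 [300. 217.]
150 747 -137 67 62 45.3 [502.  86.]
150 754 -35 64 18 1.5 [513.   4.]
150 595 -156 258 16 87.6 [393.  95.]
```

View pics/w7.png

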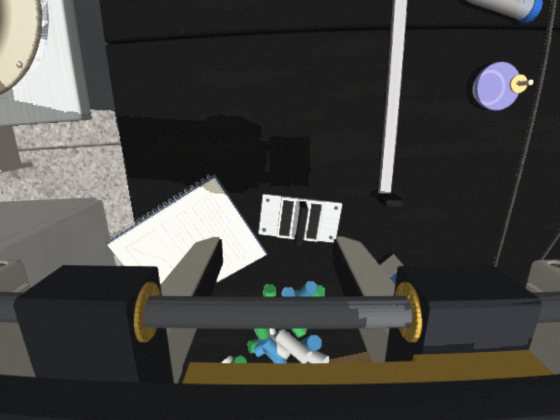

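Carrier C, at (300,218), hasn't moved: (0.461, −0.3225), yaw −9.1°. The shape closing had merged it with a finger in the picture.

```bash
python3 -c "
from h import *
go([.461,-.3225,-.012],R.from_euler('xyz',[180,0,80.9],degrees=True))"
```

```text
shift [-0.0722  0.0337  0.2611] turn [-0.0003  0.0025  0.1174] rows>= 4.4
```

```bash
python3 -m inch '[[-0.04,0.02,0.0,0,0,0.06,0.3],[-0.072,0.034,0.03,0,0,0.117,0.3],[-0.072,0.034,0.09,0,0,0.117,0.3],[-0.072,0.034,0.15,0,0,0.117,0.3],[-0.072,0.034,0.2,0,0,0.117,0.3],[-0.072,0.034,0.24,0,0,0.117,0.3],[-0.072,0.034,0.261,0,0,0.117,0.3],[-0.072,0.034,0.261,0,0,0.117,0.3]]' && python3 -m inch '[[0,0,0,0,0,0,1],[0,0,0,0,0,0,1],[0,0,0,0,0,0,1],[0,0,0,0,0,0,1],[0,0,0,0,0,0,1],[0,0,0,0,0,0,1],[0,0,0,0,0,0,1]]'; python3 -c "
from h import *
print(pose()[0])
go([.52,.06,.22],R.from_euler('xyz',[180,0,87.5],degrees=True))"
```

```text
clock: 31.28
tcp_pos: [0.4607, -0.3221, -0.0132]
eef_rot: [-179.8, 0.1, 80.9]
force: [-0.5, -0.5, 0.3]
gripper_width: 0.7
grip_force: 0.0
clock: 32.15
tcp_pos: [0.4608, -0.3237, -0.012]
eef_rot: [-180.0, 0.1, 80.8]
force: [0.4, 0.6, 2.9]
gripper_width: 0.124
grip_force: 30.0
[ 0.46077265 -0.32373851 -0.01200479]
shift [ 0.3877 -0.003  -0.233 ] turn [-0.0006  0.0025 -0.1171] rows>= 7.2
```

```bash
python3 -m inch '[[0,0,-0.05,0,0,0,1],[0,0,-0.11,0,0,0,1],[0,0,-0.17,0,0,0,1],[0.03,0.0,-0.22,0,0,-0.03,1],[0.08,0,-0.233,0,0,-0.06,1],[0.14,0,-0.233,0,0,-0.1,1],[0.2,0,-0.233,0,0,-0.117,1],[0.25,0,-0.233,0,0,-0.117,1]]' && python3 -m inch '[[0.05,0.01,0,0,0,0,1],[0.1,0.03,0,0,0,0,1],[0.14,0.04,0,0,0,0,1],[0.14,0.04,0,0,0,0,1],[0.14,0.04,0,0,0,0,1]]'; python3 -c "
from h import *
go(*tcp((-46,70),17,-81))
"
```

```text
clock: 33.15
tcp_pos: [0.5007, -0.0742, 0.2203]
eef_rot: [-180.0, 0.1, 87.6]
force: [0.2, 0.3, -2.7]
gripper_width: 0.129
grip_force: 30.0
clock: 33.78
tcp_pos: [0.5464, 0.061, 0.2195]
eef_rot: [-179.9, 0.2, 87.5]
force: [-0.2, -0.2, -2.7]
gripper_width: 0.125
grip_force: 30.0
shift [0.0547 0.0243 0.1431] turn [-0.2986  0.0033  0.0006] rows>= 2.5
```

```bash
python3 -m inch '[[0.02,0.01,0,-0.08,0,0,1],[0.04,0.02,0,-0.16,0,0,1],[0.0547,0.0243,0.0,-0.24,0,0,1],[0.0547,0.0243,0.03,-0.298,0,0,1],[0.0547,0.0243,0.07,-0.298,0,0,1],[0.0547,0.0243,0.11,-0.298,0,0,1],[0.0547,0.0243,0.143,-0.298,0,0,1],[0.0547,0.0243,0.143,-0.298,0,0,1]]' && python3 -m inch '[[0,0,0,0,0,0,1],[0,0,0,0,0,0,1],[0,0,0,0,0,0,1]]'; python3 -c "
from h import *
for f,t in [((-46,70),17),((-46,32),17),((-54,32),17),((-62,32),17)]: go(*tcp(f,t,-81))
"
```

```text
clock: 34.78
tcp_pos: [0.5721, 0.1133, 0.075]
eef_rot: [163.2, 0.3, 87.5]
force: [0.4, 0.4, -1.6]
gripper_width: 0.128
grip_force: 30.0
clock: 35.15
tcp_pos: [0.5743, 0.1146, 0.078]
eef_rot: [162.9, 0.1, 87.4]
force: [-0.2, 0.7, -2.1]
gripper_width: 0.126
grip_force: 30.0
shift [-0.0005 -0.002   0.0014] turn [ 0.0024  0.0019 -0.0007] rows>= 0.0
shift [-0.0005 -0.0132  0.0377] turn [ 0.0024  0.0019 -0.0007] rows>= 0.6
shift [-0.0005 -0.0208  0.0353] turn [ 0.0024  0.0019 -0.0007] rows>= 0.7
shift [-0.0005 -0.0285  0.0329] turn [ 0.0024  0.0019 -0.0007] rows>= 0.7
```

```bash
python3 -m inch '[[0,-0.005,0.012,0,0,0,1],[0,-0.009,0.025,0,0,0,1],[0,-0.013,0.0376,0,0,0,1],[0,-0.013,0.0376,0,0,0,1],[0,-0.017,0.0365,0,0,0,1],[0,-0.021,0.0352,0,0,0,1],[0,-0.025,0.034,0,0,0,1],[0,-0.028,0.033,0,0,0,1]]' && python3 -m inch '[[0,0,0,0,0,0,1],[0,0,0,0,0,0,1]]'; python3 -c "
from h import *
for f,t in [((-62,32),17),((-62,31),8.5),((-61.5,30),0)]: go(*tcp(f,t,-81))
"
```

```text
clock: 36.15
tcp_pos: [0.5562, 0.1156, 0.0373]
eef_rot: [163.0, 0.1, 87.5]
force: [-0.5, -0.1, -2.5]
gripper_width: 0.121
grip_force: 30.0
clock: 36.4
tcp_pos: [0.5567, 0.1156, 0.0371]
eef_rot: [163.0, 0.1, 87.5]
force: [0.3, -0.8, -2.2]
gripper_width: 0.124
grip_force: 30.0
shift [-0.0008  0.0004 -0.0009] turn [0.0009 0.0023 0.0005] rows>= 0.0
shift [-0.0008 -0.0023  0.0088] turn [0.1492 0.0024 0.0004] rows>= 0.8
shift [-0.0007 -0.0058  0.0181] turn [2.976e-01 2.400e-03 2.000e-04] rows>= 1.6
```

```bash
python3 -m inch '[[0,-0.0005,0.003,0.05,0,0,1],[0,-0.001,0.006,0.1,0,0,1],[0,-0.002,0.009,0.15,0,0,1],[0,-0.003,0.012,0.2,0,0,1],[0,-0.0045,0.0155,0.25,0,0,1],[0,-0.0058,0.0182,0.298,0,0,1],[0,-0.0058,0.0182,0.298,0,0,1],[0,-0.0058,0.0182,0.298,0,0,1]]'; python3 -c "
from h import *
go(*tcp((-62,30),0,-81))
s=arm.state(); print(s['force'],s['ft_torque'],s['tcp_pos'],s['eef_rot'])
"
```

```text
clock: 37.4
tcp_pos: [0.5568, 0.1153, 0.0179]
eef_rot: [-180.0, 0.1, 87.5]
force: [1.0, 0.3, -1.7]
gripper_width: 0.128
grip_force: 30.0
shift [-0.0005 -0.0008 -0.0002] turn [-0.0001  0.0024 -0.0007] rows>= 0.0
[ 0.99384062  0.27520081 -1.74870666] [-0.08311719 -0.04271869  0.02087291] [0.55679259 0.11528643 0.01794366] [-1.79991726e+02  1.39707112e-01  8.74623775e+01]
```

```bash
python3 -m inch '[[0,0,0.001,0,0,0,1],[0,0,0.001,0,0,0,1]]' && python3 -m inch '[[0,0,0.001,0,0,0,1],[0,0,0.001,0,0,0,1]]'
```

```text
clock: 37.65
tcp_pos: [0.5568, 0.1153, 0.0179]
eef_rot: [179.9, 0.2, 87.5]
force: [-0.5, -1.9, 9.7]
gripper_width: 0.124
grip_force: 30.0
clock: 37.9
tcp_pos: [0.5569, 0.1153, 0.0178]
eef_rot: [179.9, 0.2, 87.5]
force: [-3.5, -3.6, 22.3]
gripper_width: 0.124
grip_force: 30.0
```

```bash
python3 -m inch '[[0,0,-0.002,0,0,0,1],[0,0,-0.002,0,0,0,0.7],[0,0,-0.002,0,0,0,0.7],[0,0,-0.002,0,0,0,0.5],[0,0,-0.03,0,0,0,0.5],[0,0,-0.09,0,0,0,0.3],[0,0,-0.15,0,0,0,0.3],[0,0,-0.21,0,0,0,0.3]]' && python3 -m inch '[[0.03,0,-0.04,0,0,0,0.3],[0.03,0,-0.04,0,0,0,0.3],[0.03,0,-0.04,0,0,0,0.3],[0.03,0,-0.04,0,0,0,0.3]]'; python3 -c "
from h import *
c=shot('wrist','w8.png',(120,0,440,250),2.4); print(pose()[0])"
```

```text
clock: 38.9
tcp_pos: [0.5561, 0.116, 0.2277]
eef_rot: [-179.9, 0.1, 87.5]
force: [0.8, -0.1, -0.4]
gripper_width: 0.697
grip_force: 0.0
clock: 39.4
tcp_pos: [0.5572, 0.145, 0.2644]
eef_rot: [-179.8, 0.2, 87.5]
force: [-0.0, 1.1, -0.8]
gripper_width: 0.697
grip_force: 0.0
[0.55733101 0.14515362 0.26452993]
```

View pics/w8.png

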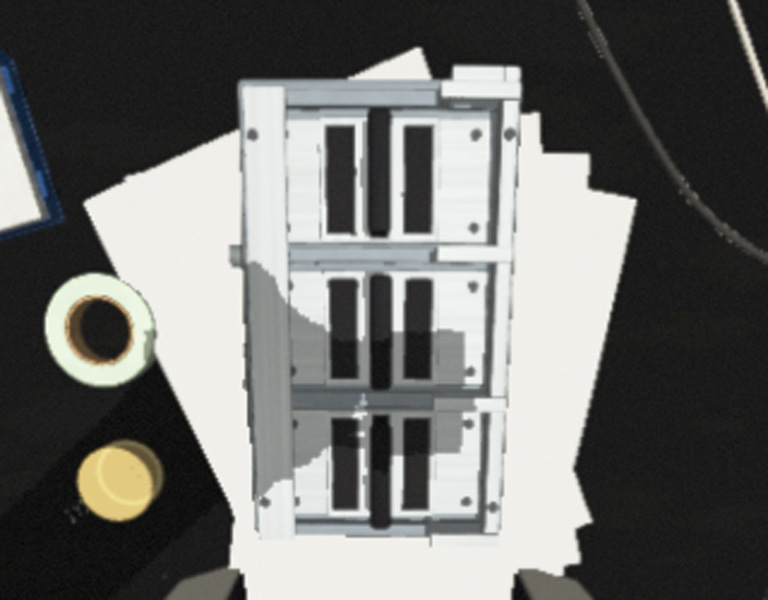

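All three carriers are seated in their bays, with handles at crop (378,175), (378,330) and (380,470), and their front tongues are under the lip at columns 245–290. Next I'll pick up the bar near its balance point.

```bash
python3 -c "
from h import *
go([.5906,-.1976,-.02],R.from_euler('xyz',[180,0,87.5],degrees=True))"
```

```text
shift [-0.34    0.0492  0.2855] turn [-0.0029  0.0033 -0.0007] rows>= 7.1
```

```bash
python3 -m inch '[[-0.06,0.01,0,-0.003,0.003,0,0.5],[-0.12,0.02,0,-0.003,0.003,0,0.5],[-0.18,0.03,0,-0.003,0.003,0,0.5],[-0.24,0.04,0,-0.003,0.003,0,0.5],[-0.3,0.049,0,-0.003,0.003,0,0.5],[-0.34,0.049,0.04,-0.003,0.003,0,0.5],[-0.34,0.049,0.1,-0.003,0.003,0,0.5],[-0.34,0.049,0.15,-0.003,0.003,0,0.5]]' && python3 -m inch '[[0,0,0.05,0,0,0,0.5],[0,0,0.1,0,0,0,0.5],[0,0,0.125,0,0,0,0.5],[0,0,0.132,0,0,0,0.5],[0,0,0.135,0,0,0,0.5],[0,0,0.135,0,0,0,0.5]]' ; python3 -c "
from h import *
go([.5906,-.1976,-.025],R.from_euler('xyz',[180,0,87.5],degrees=True)); print(pose()[0])
c=cams.camera('wrist');g=cv2.cvtColor(c['image'],cv2.COLOR_RGB2GRAY)
for k in cv2.findContours((g>150).astype(np.uint8),cv2.RETR_EXTERNAL,cv2.CHAIN_APPROX_NONE)[0]:
    if len(k)>60:
        P=plane(c,cv2.convexHull(k)[:,0].astype(float),.010)[:,:2]; print(np.round(cv2.minAreaRect((P*1000).astype(np.float32)),1) if 0 else cv2.minAreaRect((P*1000).astype(np.float32)), P.max(0))"
```

```text
clock: 40.45
tcp_pos: [0.5904, -0.1973, 0.1136]
eef_rot: [180.0, -0.1, 87.4]
force: [0.4, 0.2, 0.4]
gripper_width: 0.5
grip_force: 0.0
clock: 41.2
tcp_pos: [0.5926, -0.1962, -0.0175]
eef_rot: [179.8, -0.0, 87.5]
force: [-0.1, 0.3, -0.0]
gripper_width: 0.504
grip_force: 0.0
shift [-0.0015 -0.002   0.0075] turn [ 0.0035 -0.0004 -0.0003] rows>= 0.1
[ 0.59262224 -0.19615602 -0.01750262]
((588.4132690429688, -267.0680847167969), (28.87067222595215, 15.372684478759766), 88.07386016845703) [ 0.59657409 -0.25239406]
((656.9797973632812, -249.93373107910156), (3.694148063659668, 34.138221740722656), 1.9920852184295654) [ 0.65887204 -0.23291731]
((524.0968627929688, -243.67271423339844), (33.945064544677734, 3.1563572883605957), 82.90770721435547) [ 0.52775842 -0.22702486]
((769.3167114257812, -216.4384765625), (7.007970333099365, 19.340293884277344), 60.70319366455078) [ 0.77622554 -0.2138082 ]
((633.9651489257812, -209.72154235839844), (17.58457374572754, 46.46564865112305), 18.10728645324707) [ 0.64495473 -0.19020602]
((550.6220092773438, -205.841064453125), (46.27473068237305, 17.529251098632812), 66.78832244873047) [ 0.56743532 -0.18772234]
((705.5900268554688, -136.68536376953125), (22.150182723999023, 3.318998336791992), 82.70346069335938) [ 0.70857585 -0.12589414]
((734.5834350585938, -143.37660217285156), (47.57279968261719, 66.59212493896484), 10.634456634521484) [ 0.76345363 -0.1082075 ]
((593.728515625, -146.4547119140625), (164.8548126220703, 15.863430976867676), 87.70991516113281) [ 0.60476804 -0.06379047]
```

```bash
python3 -m inch '[[-0.001,-0.001,0.003,0.003,0,0,0.5],[-0.001,-0.001,0.005,0.003,0,0,0.5],[-0.001,-0.001,0.006,0.003,0,0,0.5],[-0.001,-0.001,0.006,0.003,0,0,0.5]]' && python3 -m inch '[[0,0,0.001,0,0,0,0.5],[0,0,0.002,0,0,0,0.5],[0,0,0.002,0,0,0,0.5]]'
```

```text
clock: 41.75
tcp_pos: [0.5911, -0.1968, -0.0244]
eef_rot: [-180.0, -0.0, 87.5]
force: [-0.0, 0.3, 0.5]
gripper_width: 0.5
grip_force: 0.0
clock: 42.12
tcp_pos: [0.5911, -0.1969, -0.0264]
eef_rot: [-180.0, -0.0, 87.5]
force: [-0.7, 0.2, -0.6]
gripper_width: 0.501
grip_force: 0.0
```

```bash
python3 -m inch '[[0,0,0,0,0,0,1],[0,0,0,0,0,0,1],[0,0,0,0,0,0,1],[0,0,0,0,0,0,1],[0,0,0,0,0,0,1],[0,0,0,0,0,0,1]]' && python3 -m inch '[[0,0,-0.02,0,0,0,1],[0,0,-0.05,0,0,0,1],[0,0,-0.08,0,0,0,1],[0,0,-0.08,0,0,0,1],[0,0,-0.08,0,0,0,1]]'
python3 - <<'E'
from h import *
print(pose())
c=cams.camera('side');w=cams.camera('wrist')
cv2.imwrite('pics/s9.png',np.hstack([cv2.resize(c['image'][150:330,220:440,::-1],(440,360)),cv2.resize(w['image'][0:260,140:420,::-1],(360,334)).copy() if 0 else cv2.resize(w['image'][0:280,140:420,::-1],(360,360))]))
E
```

```text
clock: 42.88
tcp_pos: [0.5911, -0.1969, -0.0263]
eef_rot: [-180.0, -0.0, 87.5]
force: [0.8, -0.2, -0.0]
gripper_width: 0.165
grip_force: 30.0
clock: 43.5
tcp_pos: [0.5908, -0.1972, 0.0538]
eef_rot: [-180.0, -0.0, 87.5]
force: [-0.5, 0.6, -1.3]
gripper_width: 0.165
grip_force: 30.0
(array([ 0.59076506, -0.19723665,  0.0538089 ]), Rotation.from_matrix(array([[ 4.39647381e-02,  9.99032836e-01, -7.03574759e-04],
                            [ 9.99033046e-01, -4.39645333e-02,  3.03858880e-04],
                            [ 2.72632662e-04, -7.16253510e-04, -9.99999706e-01]])))
```

Run:
```python
from h import *
w=cams.camera('wrist');g=cv2.cvtColor(w['image'],cv2.COLOR_RGB2GRAY).astype(float)
cam=np.linalg.inv(w['view'])[:3,3]; print('cam',cam)
# follow bar in image: predicted centre along bar
Y=np.array([.0436,.999,0])
p,_=pose()
for s in np.arange(.02,.216,.015):
    q=np.array([p[0],p[1],.090])+Y*s
    u,v=proj(w,q)[0]; 
    if not(0<=v<419): print(s,'out'); continue
    row=g[int(round(v)),max(0,int(u)-45):int(u)+45]; x0=max(0,int(u)-45)
    m=np.where(row>110)[0]
    if len(m)<4: print(round(s,3),(u.round(),v.round()),'none'); continue
    a,b=x0+m.min(),x0+m.max()+1
    P=plane(w,[(a-.5,round(v)),(b-.5,round(v))],.090); print(round(s,3),(u.round(),v.round()),a,b,len(m),'x',P[:,0].round(4),'w',round((P[1,0]-P[0,0])*1000,1))
```

```text
cam [ 0.59422148 -0.12290548  0.24912572]
0.02 (np.float64(277.0), np.float64(221.0)) 264 292 28 x [0.584  0.5994] w 15.4
0.035 (np.float64(277.0), np.float64(195.0)) 263 292 29 x [0.5843 0.5998] w 15.5
0.05 (np.float64(277.0), np.float64(167.0)) 262 293 31 x [0.5846 0.6008] w 16.2
0.065 (np.float64(277.0), np.float64(138.0)) 262 293 31 x [0.5855 0.6013] w 15.8
0.08 (np.float64(277.0), np.float64(107.0)) 262 294 32 x [0.5863 0.6023] w 16.0
0.095 (np.float64(277.0), np.float64(76.0)) 261 294 33 x [0.5866 0.6028] w 16.1
0.11 (np.float64(277.0), np.float64(43.0)) 261 294 33 x [0.5875 0.6032] w 15.8
0.125 (np.float64(277.0), np.float64(9.0)) 261 295 34 x [0.5883 0.6042] w 15.9
0.14 out
0.15500000000000003 out
0.17 out
0.18500000000000003 out
0.20000000000000004 out
0.21500000000000002 out
```

Run:
```python
from h import *
c=cams.camera('side');g=cv2.cvtColor(c['image'],cv2.COLOR_RGB2GRAY).astype(float)
X=np.array([.999,-.0436,0]);Y=np.array([.0436,.999,0]); p,_=pose()
for s in np.arange(-.1,.216,.015):
    b=np.array([p[0],p[1],0])+Y*s
    t=proj(c,[b+X*.008+[0,0,.0901],b-X*.008+[0,0,.0801]]) # far top edge, near bottom edge
    u=t.mean(0)[0]; k=int(round(u)); r0=int(t[0,1])-6
    print(round(s,3),k,'pred rows',t[:,1].round(1),'vals',r0,g[r0:r0+20,k].astype(int))
```

```text
-0.1 360 pred rows [260.8 265.6] vals 254 [ 26  23  24  20  27  13  27  81 189 152 138  78  28  23  36  33  28  29
  31  32]
-0.085 357 pred rows [257.7 262.4] vals 251 [ 29  23  21  14  18  16  28  16  23  23  14  48 107 120 102  50  25  28
  33  35]
-0.07 354 pred rows [254.6 259.2] vals 248 [ 23  22  27  38  92 169 197 189 181 183 176 124  92 103  89  50  13  14
  22  18]
-0.055 351 pred rows [251.5 256.1] vals 245 [ 32  33  27  25  86 187 215 214 214 219 218 184 133 104  93  51  15  22
  21  15]
-0.04 348 pred rows [248.6 253.1] vals 242 [ 70  34  34  28  48 109 212 223 219 219 217 180 133 106  80  49  25  15
  18  14]
-0.025 345 pred rows [245.6 250.1] vals 239 [140 140 152 160 160 126 111 112 114 124 183 172 131 103  88  49  20  19
  16  21]
-0.01 342 pred rows [242.8 247.2] vals 236 [ 18  22  21  18  39  77 103 118 114 118 116 116 113 104  84  49  28  29
  26  28]
0.005 339 pred rows [239.9 244.4] vals 233 [149 145 146 147 149 146 149 150 148 137 127 138 141 126  90  50  35  29
  33  33]
0.02 336 pred rows [237.2 241.5] vals 231 [160 161 165 165 162 159 163 164 165 163 163 162
[... 965 characters left out ...]
 36  33  31  31  27  42  32  27  62 109 131 134 134 132 126 140
 216 246]
0.155 313 pred rows [214.3 218.3] vals 208 [ 36  30  27  37  38  37  27  38  33  36  61 106 133 135 134 135 128 142
 219 245]
0.17 310 pred rows [211.9 215.9] vals 205 [ 25  26  28  46  46  48  45  37  27  34  59 104 129 125 126 132 129 141
 220 245]
0.185 308 pred rows [209.6 213.6] vals 203 [ 25  54 103 206 153  54  27  30  31  35  57 104 124 128 118 121 130 133
 221 243]
0.2 306 pred rows [207.4 211.3] vals 201 [ 67  98 214 244 249 251 239 181 126 113  99 102 112 127 214 247 248 248
 247 247]
0.215 303 pred rows [205.2 209.1] vals 199 [235 247 247 247 245 246 246 246 247 245 241 239 247 248 247 249 249 247
 247 246]
```

Run:
```python
from h import *
c=cams.camera('side'); cv2.imwrite('pics/s10.png',cv2.resize(c['image'][190:290,285:395,::-1],None,fx=6,fy=6,interpolation=cv2.INTER_CUBIC))
```

```text
(no output)
```

View pics/s10.png

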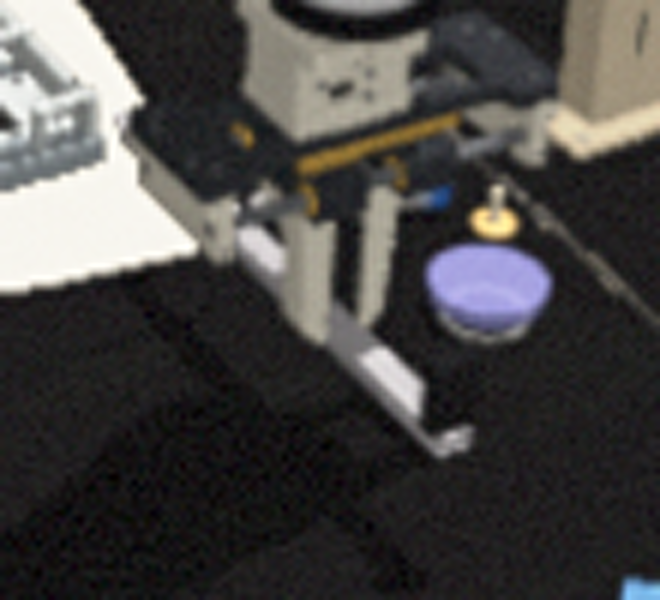

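The gripper hides the bar's front end here. The visible part, crop (240,235) to (445,450), is straight, so I'll compare its lower edge with a level bar.

Run:
```python
from h import *
c=cams.camera('side');g=cv2.cvtColor(c['image'],cv2.COLOR_RGB2GRAY).astype(float)
X=np.array([.999,-.0436,0]);Y=np.array([.0436,.999,0]); p,_=pose()
S=np.arange(-.1,.216,.002); E=proj(c,np.array([p[0],p[1],p[2]+.0263])-X*.008+Y*S[:,None])
for k in list(range(325,330))+list(range(342,356,1)):
    j=np.argmin(abs(E[:,0]-k)); r=E[j,1]; i=int(r)-4; col=g[i:i+9,k]
    d=np.diff(col); e=i+np.argmin(d)+.5
    # subpixel half level crossing
    hi=g[int(r)-3:int(r)+4,k].max(); 
    rows=np.arange(int(r)-2,int(r)+8); vals=g[rows,k]; w=np.where((vals[:-1]>=65)&(vals[1:]<65))[0]
    e2=rows[w[0]]+(vals[w[0]]-65)/(vals[w[0]]-vals[w[0]+1]) if len(w) else np.nan
    print(k,'s',S[j].round(3),'pred',r.round(1),'obs',np.round(e2,1),'diff',np.round(e2-r,1))
```

```text
325 s 0.068 pred 233.1 obs 233.3 diff 0.3
326 s 0.062 pred 234.1 obs 234.5 diff 0.3
327 s 0.058 pred 234.8 obs 235.4 diff 0.6
328 s 0.052 pred 235.9 obs 236.5 diff 0.6
329 s 0.046 pred 237.0 obs 237.5 diff 0.5
342 s -0.024 pred 250.1 obs 250.7 diff 0.6
343 s -0.028 pred 250.9 obs 251.8 diff 0.8
344 s -0.034 pred 252.1 obs 252.7 diff 0.6
345 s -0.038 pred 252.9 obs 253.7 diff 0.8
346 s -0.044 pred 254.1 obs 254.6 diff 0.5
347 s -0.048 pred 254.9 obs 255.7 diff 0.8
348 s -0.054 pred 256.1 obs 256.6 diff 0.5
349 s -0.058 pred 256.9 obs 257.6 diff 0.7
350 s -0.064 pred 258.2 obs 258.6 diff 0.4
351 s -0.068 pred 259.0 obs 259.3 diff 0.3
352 s -0.072 pred 259.8 obs 260.0 diff 0.2
353 s -0.078 pred 261.1 obs 261.1 diff 0.0
354 s -0.082 pred 261.9 obs 262.0 diff 0.1
355 s -0.088 pred 263.2 obs 263.0 diff -0.2
```

The bar hangs level to within 1° and lies in line with the channel, at deck x about 46.4. I'll lower it to guide height and thread it.

```bash
python3 -m inch '[[0,0,0.015,0,0,0,1],[0,0.0005,0.03,0,0,0,1],[0,0.0005,0.04,0,0,0,1],[0.02,0.0005,0.04,0,0,0,1],[0.04,0.0005,0.04,0,0,0,1],[0.04,0.0005,0.04,0,0,0,1],[0.04,0.0005,0.04,0,0,0,1]]' && python3 -c "
from h import *
p,r=pose(); q=DR.inv().apply(p-[*O,0])*1000; print('deck',q,'underside',p[2]*1000+26.3, r.as_euler('xyz',degrees=True), arm.state()['gripper_width'])"
```

```text
clock: 44.68
tcp_pos: [0.5936, -0.1568, 0.0141]
eef_rot: [-180.0, 0.0, 87.5]
force: [-0.1, -0.5, -1.4]
gripper_width: 0.166
grip_force: 30.0
deck [  47.46558212 -350.79251424   14.14668308] underside 40.44668308082259 [-1.79991047e+02  3.06995287e-03  8.75442993e+01] 0.1661441847782623
```

Nose at deck y ≈ −141. Entering.

```bash
python3 -m inch '[[0.01,0,0,0,0,0,1],[0.02,0,0,0,0,0,1],[0.03,0,0,0,0,0,1],[0.04,0,0,0,0,0,1],[0.05,0,0,0,0,0,1],[0.06,0,0,0,0,0,1],[0.06,0,0,0,0,0,1]]' && python3 -m inch '[[0.015,0,0,0,0,0,1],[0.03,0,0,0,0,0,1],[0.045,0,0,0,0,0,1],[0.06,0,0,0,0,0,1],[0.07,0,0,0,0,0,1],[0.08,0,0,0,0,0,1],[0.08,0,0,0,0,0,1]]'
```

```text
clock: 45.55
tcp_pos: [0.5961, -0.0958, 0.0138]
eef_rot: [-180.0, -0.1, 87.6]
force: [-0.7, 1.1, -1.4]
gripper_width: 0.163
grip_force: 30.0
clock: 46.42
tcp_pos: [0.5996, -0.0161, 0.0138]
eef_rot: [-180.0, -0.1, 87.6]
force: [0.3, -0.1, -1.0]
gripper_width: 0.167
grip_force: 30.0
```

```bash
python3 -m inch '[[0.015,0,0,0,0,0,1],[0.03,0,0,0,0,0,1],[0.045,0,0,0,0,0,1],[0.06,0,0,0,0,0,1],[0.067,0,0,0,0,0,1],[0.067,0,0,0,0,0,1],[0.067,0,0.002,0,0,0,1],[0.067,0,0.0035,0,0,0,1]]' && python3 -m inch '[[0,0,0,0,0,0,1],[0,0,0,0,0,0,1]]'
```

```text
clock: 47.42
tcp_pos: [0.6023, 0.049, 0.0101]
eef_rot: [-179.9, -0.0, 87.4]
force: [0.4, -0.5, -1.9]
gripper_width: 0.168
grip_force: 30.0
clock: 47.68
tcp_pos: [0.6024, 0.0496, 0.0103]
eef_rot: [-180.0, -0.0, 87.5]
force: [-0.3, -0.2, -0.2]
gripper_width: 0.164
grip_force: 30.0
```

```bash
python3 -m inch '[[0,0,0,0,0,0,0.7],[0,0,0,0,0,0,0.5],[0,0,0,0,0,0,0.4],[0,0,-0.03,0,0,0,0.4],[0,0,-0.08,0,0,0,0.4],[0,0,-0.1,0,0,0,0.4],[0,0,-0.1,0,0,0,0.4]]'
python3 - <<'E'
from h import *
w=cams.camera('wrist'); s=cams.camera('side'); p,r=pose(); print(p)
g=cv2.cvtColor(s['image'],cv2.COLOR_RGB2GRAY)
c0=np.array([.5983,-.0439,0])
X=np.array([.999,-.0436,0]);Y=np.array([.0436,.999,0])
t=proj(s,[c0+X*a*.013+Y*b*.006+[0,0,z] for a in(-1,1) for b in(-1,1) for z in(.046,.086)]); print(t.round(1).tolist())
a=t.min(0).astype(int)-4; b=t.max(0).astype(int)+5
for i in range(a[1],b[1]): print(i,g[i,a[0]:b[0]])
E
```

```text
clock: 48.55
tcp_pos: [0.6033, 0.0496, 0.1115]
eef_rot: [179.9, -0.0, 87.5]
force: [0.5, -0.9, -0.7]
gripper_width: 0.598
grip_force: 0.0
[0.60195507 0.04927512 0.10938781]
[[310.4, 229.1], [310.7, 218.3], [308.6, 227.1], [308.8, 216.4], [317.7, 226.9], [318.1, 216.1], [315.8, 225.0], [316.1, 214.3]]
210 [246 245 244 245 244 245 245 246 246 246 248 245 231 197  72  26  26  28
  27]
211 [246 246 245 245 245 245 245 244 245 245 246 248 247 228  76  15  29  31
  28]
212 [245 245 245 246 244 245 244 245 246 245 245 238 186 146  50  28  26  31
  26]
213 [246 245 245 244 244 245 245 245 245 245 247 243 225 180  90  62  35  27
  31]
214 [248 245 245 245 245 246 245 246 246 245 245 247 246 243 228 198  92  38
  29]
215 [245 246 245 243 245 245 245 245 247 247 247 247 249 250 249 247 206  70
  28]
216 [214 245 246 245 245 245 247 248 248 251 242 179 203 245 247 211 154  55
  25]
217 [207 236 245 246 247 248 249 240 181 173 151  76 103 191 223 133  59  20
  28]
218 [220 222 234 245 247 241 182 154  72  57  54  29  47 146 237 183  73  26
  20]
219 [221 218 223 234 247 239  89  43  34  19  30  2
[... 493 characters left out ...]
22  14  46 154 250 246 246 247
 241]
226 [247 245 218 151 142 132  41  17  26  23  22  18  44 153 249 246 245 236
 176]
227 [246 246 244 224 129  82  25  13  19  15  12  22  53 164 246 247 245 239
 182]
228 [245 246 246 246 216 116  31  29  34  41  61  71 137 235 247 245 245 244
 235]
229 [245 245 246 248 246 217 104  60  95 114 155 133 174 249 247 245 246 247
 250]
230 [245 245 245 246 247 246 215 123 117 132 150 140 180 247 249 249 247 236
 212]
231 [245 245 244 245 245 247 247 218 141 137 138 148 223 212 175 170 167 145
 113]
232 [246 245 245 247 247 247 249 245 201 160  97  99 157 112  62  56  52  48
  37]
233 [247 248 249 246 217 175 171 166 137 107  46  32  52  45  34  21  24  26
  22]
```

The tab shows at side-view columns 310–316, rows 217–228, which matches the prediction. The bar stayed level in the guides, so I'll grip the tab.

```bash
python3 -m inch '[[-0.04,0,0,0,0,0,0.4],[-0.08,0,0,0,0,0,0.4],[-0.0935,0,0,0,0,0,0.4],[-0.0935,0,0.02,0,0,0,0.4],[-0.0935,0,0.05,0,0,0,0.4],[-0.0935,0,0.07,0,0,0,0.4],[-0.0935,0,0.079,0,0,0,0.4],[-0.0935,0,0.079,0,0,0,0.4]]' && python3 -m inch '[[0,0,0,0,0,0,1],[0,0,0,0,0,0,1],[0,0,0,0,0,0,1],[0,0,0,0,0,0,1],[0,0,0,0,0,0,1]]'
```

```text
clock: 49.65
tcp_pos: [0.5981, -0.0428, 0.0306]
eef_rot: [-179.9, -0.1, 87.6]
force: [0.7, 0.2, 0.2]
gripper_width: 0.6
grip_force: 0.0
clock: 50.28
tcp_pos: [0.5985, -0.0438, 0.0315]
eef_rot: [-180.0, -0.0, 87.5]
force: [0.6, 0.0, 1.9]
gripper_width: 0.275
grip_force: 30.0
```

```bash
python3 -m inch '[[0.01,0,0,0,0,0,1],[0.02,0,0,0,0,0,1],[0.03,0,0,0,0,0,1],[0.04,0,0,0,0,0,1],[0.048,0,0,0,0,0,1],[0.054,0,0,0,0,0,1],[0.054,0,0,0,0,0,1]]' && python3 -m inch '[[0.002,0,0,0,0,0,1],[0.004,0,0,0,0,0,1],[0.004,0,0,0,0,0,1]]' && python3 -m inch '[[0.002,0,0,0,0,0,1],[0.003,0,0,0,0,0,1],[0.003,0,0,0,0,0,1]]'
```

```text
clock: 51.15
tcp_pos: [0.6017, 0.0027, 0.0332]
eef_rot: [180.0, 0.6, 87.2]
force: [-1.9, -20.3, 24.4]
gripper_width: 0.275
grip_force: 30.0
clock: 51.52
tcp_pos: [0.6019, 0.0054, 0.0332]
eef_rot: [180.0, 0.6, 87.1]
force: [-1.8, -23.7, 26.4]
gripper_width: 0.281
grip_force: 30.0
clock: 51.9
tcp_pos: [0.6021, 0.0082, 0.0333]
eef_rot: [180.0, 0.7, 87.1]
force: [-0.8, -23.8, 26.7]
gripper_width: 0.277
grip_force: 30.0
```

It met resistance: −24 N along y with an upward load. I'll relax, release and measure where the tab stands.

```bash
python3 -m inch '[[-0.005,0,0,0,0,0,1],[-0.01,0,0,0,0,0,1],[-0.01,0,0,0,0,0,1]]' && python3 -m inch '[[0,0,0,0,0,0,0.6],[0,0,0,0,0,0,0.4],[0,0,-0.03,0,0,0,0.4],[0,0,-0.08,0,0,0,0.4],[-0.05,0,-0.12,0,0,0,0.4],[-0.1,0,-0.12,0,0,0,0.4],[-0.1,0,-0.12,0,0,0,0.4],[-0.1,0,-0.12,0,0,0,0.4]]'
python3 - <<'E'
from h import *
w=cams.camera('wrist'); p,r=pose(); print(p)
cv2.imwrite('pics/w11.png',w['image'][:,:,::-1])
g=cv2.cvtColor(w['image'],cv2.COLOR_RGB2GRAY)
X=DR.apply([1,0,0]);Y=DR.apply([0,1,0])
c0=dw(47,-179,0); print('home tab',c0)
t=proj(w,[c0+X*a*.013+Y*b*.006+[0,0,z] for a in(-1,1) for b in(-1,1) for z in(.046,.086)]); print(t.round(0).tolist())
u0,v0=t.mean(0).astype(int); print(u0,v0)
for i in range(max(0,v0-45),v0+46,3): print(i,''.join('#' if v<40 else '+' if v<120 else '.' for v in g[i,u0-50:u0+50]))
E
```

```text
clock: 52.28
tcp_pos: [0.6022, 0.0083, 0.0334]
eef_rot: [179.8, -0.1, 87.5]
force: [-1.7, -0.3, 18.2]
gripper_width: 0.279
grip_force: 30.0
clock: 53.28
tcp_pos: [0.5959, -0.0923, 0.1508]
eef_rot: [-179.9, -0.1, 87.5]
force: [0.4, 0.3, -0.7]
gripper_width: 0.6
grip_force: 0.0
[ 0.5960774  -0.09148472  0.15089837]
home tab [0.6006474  0.01482026 0.        ]
[[263.0, 90.0], [261.0, 85.0], [263.0, 76.0], [261.0, 70.0], [291.0, 90.0], [293.0, 85.0], [291.0, 76.0], [293.0, 69.0]]
277 80
35 ....................................................................................................
38 ....................................................................................................
41 ....................................................................................................
44 ....................................................................................................
47 ....................................................................................................
50 ..........................................................................................
[... 1919 characters left out ...]
......................................................................
110 ++..................................................................................................
113 #############++++++.................................................................................
116 ###############################++++++...............................................................
119 ################################################++++++..............................................
122 ##################################################################+++++.............................
125 ###################################################################################++++++...........
```

Run:
```python
from h import *
w=cams.camera('wrist'); s=cams.camera('side'); p,r=pose(); print(p)
g=cv2.cvtColor(w['image'],cv2.COLOR_RGB2GRAY)
for i in range(78,104): print(i,' '.join('%3d'%v for v in g[i,260:300:2]))
g=cv2.cvtColor(s['image'],cv2.COLOR_RGB2GRAY)
for i in range(202,230): print(i,' '.join('%3d'%v for v in g[i,292:316]))
X=DR.apply([1,0,0]);Y=DR.apply([0,1,0])
for yy in (-179,-187):
    c0=dw(47,yy,0); print(yy,'side',proj(s,[c0+X*a*.013+Y*b*.006+[0,0,z] for a in(-1,1) for b in(-1,1) for z in(.046,.086)]).round(1).tolist())
```

```text
[ 0.59623804 -0.09100236  0.15100776]
78 239 239 239 239 239 231 221 227 227 226 228 227 231 228 179 239 239 239 239 239
79 239 239 239 239 239 231 222 228 228 226 227 227 229 229 178 239 239 239 239 239
80 239 239 239 240 240 231 217 224 224 223 224 224 227 228 173 239 240 239 239 239
81 239 239 239 233 233 224 174 184 182 179 183 183 187 219 162 233 234 239 239 239
82 239 239 238 135 116 106  78  82  82  80  81  79  85 105  79 116 124 232 239 239
83 239 239 234  53  43  37  36  32  34  32  33  34  37  38  37  41  44 171 238 239
84 239 239 226  36  38  39  39  38  36  37  36  37  32  35  37  36  36  83 236 239
85 239 240 121  33  44  46  42  44  42  41  42  44  40  40  44  40  37  60 235 239
86 239 239  93  26  45  45  46  43  46  44  45  43  43  40  42  42  42  57 235 239
87 239 239  92  28  44  44  46  46  45  47  46  47  44  45  45  44  42  60 235 239
88 239 239  92  21  42  44  44  45  47  48  45  47  46  45  44  45  43  60 234 239
89 239 238  94  26  43  44  43  46  46  48  47  47  48  48  46  47  46  57 235 240
90 239 239  93  26  40  44  43  44  46  44  47  47  50  46  47  47
[... 3477 characters left out ...]
46 245 244 244 245 244
226 245 245 244 244 244 244 245 245 244 244 245 245 244 245 245 245 245 245 245 244 245 245 244 245
227 244 243 244 245 245 245 244 245 244 245 246 246 246 244 244 246 244 244 245 245 245 245 245 245
228 245 244 245 245 244 244 244 245 245 245 245 245 244 245 244 245 245 245 245 245 246 245 245 243
229 245 244 244 244 245 245 245 244 246 244 246 244 245 245 246 245 244 245 245 244 244 245 245 244
-179 side [[301.4, 219.8], [301.5, 209.2], [299.6, 217.9], [299.7, 207.4], [308.5, 217.7], [308.7, 207.2], [306.7, 215.9], [306.9, 205.4]]
-187 side [[302.6, 221.0], [302.7, 210.4], [300.8, 219.2], [300.9, 208.6], [309.7, 218.9], [309.9, 208.4], [307.9, 217.1], [308.1, 206.6]]
```

The tab stands about 7–8 mm short of home. The likely cause is that the bar was tilted when I re-gripped it, so its nose caught the last guide's roof. It should now lie level on the ribs, so I'll grip it again and push.

```bash
python3 -c "
from h import *
go([.6005,.0075,.033],R.from_euler('xyz',[180,0,87.5],degrees=True))"
```

```text
shift [0.0984 0.0003 0.1181] turn [-0.0011 -0.0013  0.0021] rows>= 2.5
```

```bash
python3 -m inch '[[0.04,0,0,0,0,0,0.4],[0.08,0,0,0,0,0,0.4],[0.0985,0,0.02,0,0,0,0.4],[0.0985,0,0.06,0,0,0,0.4],[0.0985,0,0.09,0,0,0,0.4],[0.0985,0,0.11,0,0,0,0.4],[0.0985,0,0.118,0,0,0,0.4],[0.0985,0,0.118,0,0,0,0.4]]' && python3 -m inch '[[0,0,0,0,0,0,1],[0,0,0,0,0,0,1],[0,0,0,0,0,0,1],[0,0,0,0,0,0,1],[0,0,0,0,0,0,1]]' && python3 -m inch '[[0.001,0,0,0,0,0,1],[0.002,0,0,0,0,0,1],[0.003,0,0,0,0,0,1],[0.004,0,0,0,0,0,1],[0.004,0,0,0,0,0,1]]'
```

```text
clock: 54.42
tcp_pos: [0.6006, 0.0062, 0.0334]
eef_rot: [-180.0, -0.0, 87.5]
force: [-0.2, -0.6, 0.9]
gripper_width: 0.598
grip_force: 0.0
clock: 55.05
tcp_pos: [0.6008, 0.0057, 0.0336]
eef_rot: [-180.0, -0.0, 87.5]
force: [0.9, -0.8, 2.0]
gripper_width: 0.276
grip_force: 30.0
clock: 55.68
tcp_pos: [0.6007, 0.0098, 0.0334]
eef_rot: [-180.0, -0.0, 87.5]
force: [-0.4, -3.6, 4.8]
gripper_width: 0.275
grip_force: 30.0
```

```bash
python3 -m inch '[[0.001,0,0,0,0,0,1],[0.002,0,0,0,0,0,1],[0.002,0,0,0,0,0,1]]' && python3 -m inch '[[0.001,0,0,0,0,0,1],[0.002,0,0,0,0,0,1],[0.002,0,0,0,0,0,1]]'
```

```text
clock: 56.05
tcp_pos: [0.6008, 0.0117, 0.0334]
eef_rot: [-180.0, -0.0, 87.5]
force: [-0.3, -4.2, 5.3]
gripper_width: 0.281
grip_force: 30.0
clock: 56.42
tcp_pos: [0.6008, 0.0132, 0.0334]
eef_rot: [-180.0, 0.0, 87.5]
force: [-0.8, -4.7, 6.2]
gripper_width: 0.274
grip_force: 30.0
```

```bash
python3 -m inch '[[0.001,0,0,0,0,0,1],[0.002,0,0,0,0,0,1],[0.002,0,0,0,0,0,1]]' && python3 -m inch '[[0.001,0,0,0,0,0,1],[0.002,0,0,0,0,0,1],[0.002,0,0,0,0,0,1]]' && python3 -m inch '[[0.001,0,0,0,0,0,1],[0.002,0,0,0,0,0,1],[0.002,0,0,0,0,0,1]]'
```

```text
clock: 56.8
tcp_pos: [0.6008, 0.0132, 0.0334]
eef_rot: [-179.9, 0.2, 87.4]
force: [-1.2, -10.0, 7.4]
gripper_width: 0.273
grip_force: 30.0
clock: 57.18
tcp_pos: [0.6009, 0.0133, 0.0335]
eef_rot: [-179.9, 0.3, 87.3]
force: [-1.2, -13.0, 9.2]
gripper_width: 0.273
grip_force: 30.0
clock: 57.55
tcp_pos: [0.6009, 0.0134, 0.0334]
eef_rot: [-179.9, 0.4, 87.3]
force: [0.3, -18.8, 10.5]
gripper_width: 0.277
grip_force: 30.0
```

It has come up firmly against the stop at tab y ≈ 0.013, where home was predicted at 0.0148. I'll relax, release, retreat and measure.

```bash
python3 -m inch '[[-0.003,0,0,0,0,0,1],[-0.006,0,0,0,0,0,1],[-0.006,0,0,0,0,0,1]]' && python3 -m inch '[[0,0,0,0,0,0,0.7],[0,0,0,0,0,0,0.4],[0,0,0,0,0,0,0.4],[0,0,-0.03,0,0,0,0.4],[0,0,-0.08,0,0,0,0.4],[-0.05,0,-0.12,0,0,0,0.4],[-0.1,0,-0.12,0,0,0,0.4],[-0.1,0,-0.12,0,0,0,0.4]]'
python3 - <<'E'
from h import *
w=cams.camera('wrist'); p,r=pose(); print(p)
g=cv2.cvtColor(w['image'],cv2.COLOR_RGB2GRAY)
X=DR.apply([1,0,0]);Y=DR.apply([0,1,0])
c0=dw(47,-179,0)
t=proj(w,[c0+X*a*.013+Y*b*.006+[0,0,z] for a in(-1,1) for b in(-1,1) for z in(.046,.086)]); print(t.round(0).tolist())
u=int(t[:,0].mean())
for i in range(55,110,3): print(i,g[i,u-24:u+25:4])
E
```

```text
clock: 57.92
tcp_pos: [0.6009, 0.0135, 0.0334]
eef_rot: [-180.0, -0.0, 87.5]
force: [0.3, -4.1, 5.1]
gripper_width: 0.281
grip_force: 30.0
clock: 58.92
tcp_pos: [0.596, -0.0913, 0.1531]
eef_rot: [-179.9, 0.1, 87.1]
force: [-0.5, 0.8, 0.3]
gripper_width: 0.599
grip_force: 0.0
[ 0.59614795 -0.08827754  0.15310631]
[[263.0, 91.0], [260.0, 87.0], [262.0, 78.0], [260.0, 71.0], [290.0, 91.0], [292.0, 86.0], [290.0, 77.0], [292.0, 71.0]]
55 [239 239 239 239 236 226 225 226 227 239 239 239 239]
58 [239 239 240 239 237 226 224 226 228 239 239 239 239]
61 [239 239 239 239 236 226 225 226 227 239 239 239 239]
64 [239 239 240 239 236 226 226 226 226 239 240 239 240]
67 [239 239 239 239 236 226 226 227 227 240 239 239 239]
70 [239 239 239 239 234 224 226 226 227 239 238 239 240]
73 [239 239 239  87  62  60  57  59  60  64 204 239 239]
76 [238 239 238  39  43  44  42  39  44  38 105 239 239]
79 [239 239 239  39  44  44  49  47  45  47  59 240 239]
82 [240 239 239  34  41  43  47  46  48  46  57 239 239]
85 [239 239 239  29  28  32  32  30  31  32 153 240 240]
88 [239 239 239  92  12  13  16  13  11  12 236 239 239]
91 [238 239 240 238 129 134 134 133 136 233 239 239 240]
94 [240 239 240 239 240 234 235 235 236 239 239 239 240]
97 [239 240 239 239 240 239 239 239 240 239 240 239 239]
100 [240 239 239 240 240 240 239 239 240 239 239 240 239]
103 [239 239 239 239 240 240 240 239 240 239 240 239 240]
106 [239 240 239 239 239 239 239 239 239 240 239 239 239]
109 [239 240 239 239 239 239 239 240 239 240 239 240 239]
```

The tab now sits at wrist rows 73–89, matching the home prediction. As a last check I'll see that the carriers stayed put, using the black handles from above.

```bash
python3 -m inch '[[0.0,0,-0.06,0,0,0,0.3],[0.05,-0.01,-0.11,0,0,0,0.3],[0.11,-0.03,-0.11,0,0,0,0.3],[0.17,-0.045,-0.11,0,0,0,0.3],[0.23,-0.049,-0.11,0,0,0,0.3],[0.23,-0.049,-0.11,0,0,0,0.3],[0.23,-0.049,-0.11,0,0,0,0.3],[0.23,-0.049,-0.11,0,0,0,0.3]]'
python3 - <<'E'
from h import *
w=cams.camera('wrist'); print(pose()[0])
g=cv2.cvtColor(w['image'],cv2.COLOR_RGB2GRAY)
for y in (-80,0,80):
    c=proj(w,[dw(-2+a*20,y+b*38,72) for a in(-1,1) for b in(-1,1)]); a=c.min(0).astype(int); b=c.max(0).astype(int)
    m=(g[a[1]:b[1],a[0]:b[0]]<50).astype(np.uint8); n,l,s,ce=cv2.connectedComponentsWithStats(m)
    for k in range(1,n):
        if s[k,4]>150:
            q=plane(w,ce[k]+a,.072)[0]; d=DR.inv().apply(q-[*O,0])*1000; print('bay',y,'blob deck',d.round(1),'px',s[k])
# bar: bright strip along channel
for y in (-80,0,80):
    q=[dw(x,y,46) for x in np.arange(36,62,2)]; px=proj(w,q).round().astype(int); print(y,[int(g[v,u]) for u,v in px])
print(arm.state()['force'])
E
```

```text
clock: 59.98
tcp_pos: [0.5578, 0.1445, 0.263]
eef_rot: [-179.9, 0.0, 87.4]
force: [-0.6, -0.9, -0.6]
gripper_width: 0.7
grip_force: 0.0
[0.55789548 0.14428556 0.26308969]
bay -80 blob deck [ -1.5 -74.1  72. ] px [ 13   3   8  46 337]
bay -80 blob deck [-19.2 -69.   72. ] px [  0   4   7  37 235]
bay 0 blob deck [-1.5 -1.2 72. ] px [ 14   9   8  48 356]
bay 0 blob deck [-19.    0.5  72. ] px [  0  12   8  40 293]
bay 0 blob deck [14.7 -0.2 72. ] px [ 28  12   5  40 177]
bay 80 blob deck [-2.3 79.  72. ] px [ 14  10   8  53 420]
bay 80 blob deck [-19.5  74.9  72. ] px [  0  19   7  43 295]
bay 80 blob deck [14.3 75.  72. ] px [ 30  19   4  42 168]
-80 [237, 149, 125, 211, 215, 212, 210, 213, 218, 218, 184, 104, 86]
0 [222, 151, 135, 204, 220, 217, 216, 216, 222, 222, 182, 107, 99]
80 [238, 236, 135, 220, 224, 223, 224, 222, 222, 224, 168, 110, 82]
[ 0.56428276 -0.39011514 -0.6481173 ]
```

```bash
python3 -c "
from plant import order
print(order.finish_job())"
```

```text
the job is handed in; nothing more can be done
None
```

The job is handed in: by my last measurements all three carriers lie flat in their bays and the locking bar is home against the stop, though the hand-in call returned no verdict.

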